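Draw up a worktop seam with the seam puller and check it with a straightedge

TASK

Pull every orange packer out of the open worktop seam and put them in the grey tub, then turn the brass sleeve of the seam puller until the seam is fully closed. Then check the joint for rocking: lay the straightedge flat and square across the seam in front of the puller, let go, and press down firmly with the fingers on its left end and then on its right end, left and right as seen from the robot. Finally put the straightedge back lengthwise on its mat, leaving the packers in the tub, and do not disturb the tape dispenser, the cassette or the bottle.

Things in the scene. Friction and masses are not known exactly. Their poses are not given: they have to be found in the camera images.
- worktop: Fixed plywood sub-top, 290 x 400 x 12 mm, carrying two white worktop sections whose top face is 32 mm above this origin (middle of the plywood's underside). x points away from the robot, y to the left. The open seam between the sections runs along x from -140 to +140 mm at y = 0. A seam puller with a brass sleeve bridges it at x = +95 mm; nearer than x = +50 mm only the packers stand on it.
- section_left: Left worktop section (y > 0), 280 (x) x 165 (y) x 20 mm; it slides only square to the seam, drawn by the sleeve. It carries the puller's left half: a black suction cup 86 mm across centred at x = 95, y = 118 mm, a red lever, and an aluminium lug (y = 89 to 111 mm, its top 68 mm above the section's face) holding a 14 mm threaded rod. Origin: the worktop's, within 3 mm.
- section_right: Right worktop section (y < 0), the mirror image of the left one, with the right half of the puller.
- sleeve_mid (a point): Centre of the turnbuckle sleeve, on its axis, 87 mm above the worktop's origin (55 mm above the sections' face) and 95 mm along worktop x; axes as the worktop's (they do not turn). The sleeve is a brass hexagonal barrel, 28 mm across flats, 76 mm long along worktop y, clear all round; 14 mm threaded rods run on from it to the lugs.
- sleeve (a joint): Turn of the sleeve about worktop y, rad: 0 with the seam 6.5 mm open, 6.81 with it shut against its stop. It grows, and the seam closes, when the top of the sleeve goes away from the robot; both threaded ends draw in at once, 3 mm each per full turn. Two flats are upright (facing the robot and away from it) at 0 and at every multiple of pi/3. Friction about 0.15 N m; it stays where it is left.
- seam_mid (a point): Point on the seam line at the height of the sections' face, 55 mm nearer the robot than the worktop's origin: a clear place for the straightedge.
- mat: Blue and black rubber tool mat, fixed, 360 (x) x 110 (y) x 4 mm. Origin: centre of its underside.
- straightedge: Aluminium square-tube straightedge with a yellow stripe, 300 (x) x 28 x 28 mm, about 0.2 kg, loose. Origin: centre of the side that is the underside at the start; x runs along it. Starts on the mat, along it.
- straightedge_mid (a point): Middle of the straightedge (14 mm from each side face).
- tub: Grey open plastic tub, fixed, 180 (x) x 140 (y) x 50 mm high, walls and floor 4 mm. Origin: centre of its underside.
- tape_dispenser: Yellow tape dispenser with a roll of paper tape, 60 x 150 x 98 mm, origin centre of underside. Not part of the job.
- cassette: Perforated steel instrument cassette, 140 x 200 x 30 mm, origin centre of underside. Not part of the job.
- cleaner: Blue bottle of surface cleaner, 64 mm across, 170 mm tall, origin centre of underside. Not part of the job.
- packer1: Orange plastic packer, 20 g, loose; absent in some runs. A web 34 (x) x 2.5 x 14 mm hangs in the seam from a flange 34 x 22 x 6 mm resting on both sections; a pull tab 34 (x) x 12 (y) mm rises to 36 mm above their face. Origin: middle of the flange's underside (web below, tab above, along z); x runs along the seam.
- packer1_mid (a point): Point 13 mm above the origin of packer1, along its own z, in the middle of the piece.
- packer2: Another such packer (may be absent).
- packer2_mid (a point): Point 13 mm above the origin of packer2, along its own z, in the middle of the piece.
- packer3: Another such packer (may be absent).
- packer3_mid (a point): Point 13 mm above the origin of packer3, along its own z, in the middle of the piece.
- packer4: Another such packer (may be absent).
- packer4_mid (a point): Point 13 mm above the origin of packer4, along its own z, in the middle of the piece.

How it is judged:
On the way, in this order (a step that is already met when the one before it is completed fails the run):
1. every packer is out of the seam and in the tub (x of packer1_mid in the frame of tub between -0.088 and 0.088 m and y of packer1_mid in the frame of tub between -0.068 and 0.068 m and z of each of packer1_mid, packer2_mid, packer3_mid, packer4_mid in the frame of tub below 0.05 m and x of packer2_mid in the frame of tub between -0.088 and 0.088 m and y of packer2_mid in the frame of tub between -0.068 and 0.068 m and x of packer3_mid in the frame of tub between -0.088 and 0.088 m and y of packer3_mid in the frame of tub between -0.068 and 0.068 m and x of packer4_mid in the frame of tub between -0.088 and 0.088 m and y of packer4_mid in the frame of tub between -0.068 and 0.068 m), for 0.2 s.
2. the sleeve has drawn both sections in until the seam is closed (value of joint sleeve above 6.25 rad), for 0.2 s.
3. the straightedge lies flat and square across the closed seam in front of the puller, let go (value of joint sleeve above 6.25 rad and x of straightedge_mid in the frame of worktop between -0.13 and 0.045 m and y of straightedge_mid in the frame of worktop between -0.05 and 0.05 m and z of straightedge_mid in the frame of worktop between 0.042 and 0.05 m and angle between the x axis of straightedge and the y axis of worktop, either way round below 0.2 rad and contact force between straightedge and section_left above 0.05 N and contact force between straightedge and section_right above 0.05 N and contact force between the fingers and straightedge below 0.05 N), for 0.2 s.
4. the left end of the straightedge is pressed down onto the left section (value of joint sleeve above 6.25 rad and x of straightedge_mid in the frame of worktop between -0.13 and 0.045 m and y of straightedge_mid in the frame of worktop between -0.05 and 0.05 m and z of straightedge_mid in the frame of worktop between 0.042 and 0.05 m and angle between the x axis of straightedge and the y axis of worktop, either way round below 0.2 rad and y of the grasp point in the frame of worktop above 0.075 m and contact force between the fingers and straightedge above 2 N and contact force between straightedge and section_left above 4 N), for 0.1 s.
5. the right end of the straightedge is pressed down onto the right section (value of joint sleeve above 6.25 rad and x of straightedge_mid in the frame of worktop between -0.13 and 0.045 m and y of straightedge_mid in the frame of worktop between -0.05 and 0.05 m and z of straightedge_mid in the frame of worktop between 0.042 and 0.05 m and angle between the x axis of straightedge and the y axis of worktop, either way round below 0.2 rad and y of the grasp point in the frame of worktop below -0.075 m and contact force between the fingers and straightedge above 2 N and contact force between straightedge and section_right above 4 N), for 0.1 s.
At the end, for the whole second after the job is handed in: All packers present are in the tub (below its rim); the seam is closed to about half a millimetre (sleeve at 6.25 rad or more); the straightedge lies at rest on the mat, along it within 0.25 rad, its middle within 40 mm of the mat's middle each way (all of step 1 and value of joint sleeve above 6.25 rad and x of straightedge_mid in the frame of mat between -0.04 and 0.04 m and y of straightedge_mid in the frame of mat between -0.042 and 0.042 m and z of straightedge_mid in the frame of mat below 0.024 m and angle between the x axis of straightedge and the x axis of mat, either way round below 0.25 rad and linear speed of straightedge below 0.02 m/s); the robot touches nothing.
It fails at once if the tape dispenser was pushed or knocked over (distance of tape_dispenser from where it was at the start of the episode above 0.03 m or angle between tape_dispenser's own z axis and vertical above 0.4 rad).
It fails at once if the cassette was pushed or knocked over (distance of cassette from where it was at the start of the episode above 0.03 m or angle between cassette's own z axis and vertical above 0.4 rad).
It fails at once if the cleaner was pushed or knocked over (distance of cleaner from where it was at the start of the episode above 0.03 m or angle between cleaner's own z axis and vertical above 0.4 rad).
Of packer1, packer2, packer3, packer4 only 2 to 4 are there at a start; the rules pass over those that are not, and their reading is None.
At some moment in a run one of straightedge may be knocked a few centimetres aside while the robot is not near it.
Once in a run the grip may slacken for a moment while it holds something.
It also fails if it takes over 210 s, if anything falls off the work surface, if the arm or the gripper's body presses on something with over 40 N, if the wrist force passes 120 N, or if a joint passes its speed limit or range.

ROBOT

A 6-joint arm with a two-finger parallel gripper is mounted at the origin on the work surface. World frame = base frame: x ahead of the robot, y to its left, z up, the work surface at z = 0. Lengths are in m, angles in rad, forces in N, time in s.
With the tool pointing down it reaches from about 0.325 to 0.9 m from the base axis. Payload 6.1 kg.
Tool frame: the origin (TCP) lies midway between the tips of the shut fingers; the grasp point (between the pads) lies 19 mm behind it (arm.grasp_offset is the distance from the TCP to the grasp point, in m); z points along the fingers, y is the line along which they close (so a half turn about z gives the same grasp; the last joint's range is limited). The gripper opens to 85 mm and grips with 20 to 120 N. Pads are 22 mm wide; open, the fingers measure 114 mm over their backs; the gripper's body (76 mm by 85 mm) begins 54 mm behind the grasp point. The pads swing forward as they close: fully open they stand 13 mm farther back than shut.
Start: joints at [1.142, 0.22, 1.526, -0, 1.395, -0.126], TCP at [0.186, 0.597, 0.231] pointing down, gripper open.
Joint ranges: [-2.98, 2.98], [-0.91, 2.08], [0.09, 2.57], [-1.24, 4.39], [0.2, 2.65], [-2.68, 2.68]. Speed limits (rad/s): [2.57, 2.57, 3.01, 3.14, 3.14, 3.14].

INTERFACE

Orientations are given as a 3x3 rotation matrix whose columns are the frame's x, y, z axes.
In Python, from cell import arm gives the robot as it stands.
- The arm moves only by the tool servo_tool, never from a script. Its arguments are lists of equal length, an entry for each row: "twist": the turn, a rotation vector about the world's x, y, z in units of 6 degrees (1.0 is 6 degrees), a list of three; "offset": the shift along the world's x, y, z in units of 25 mm (1.0 is 25 mm), a list of three; "claw": the opening, from 0 (shut) to 1 (fully open). In form: {"twist": [[ax, ay, az], ...], "offset": [[tx, ty, tz], ...], "claw": [claw, ...]}. A call has 1 to 10 rows; each row shifts and turns the commanded pose from where the row before left it; what a row does not reach is not made up. A row lasts 1/10 s, in which the tool goes at most 50 mm and 8.59 degrees, less where a joint would pass 70% of its speed; a pose out of reach is approached as far as the arm can. A call is refused whole if a number of a shift passes 1 or a number of a turn 1, either way. A call with a gripper value outside its range is refused whole. The fingers move at their own pace and stop on an object; "newtons" is the grip in N (left out, the last holds). Time passes only in rows, so rows that do not move let the fingers close. It gives the time, the measured TCP pose, the force, the opening and the grip force at its end, in the units of the state.
- arm.read_state(): the state, without advancing time (a new reading comes with each control period).
- arm.read_camera(name): name is "scene" or "top"; returns the picture (384x512x3 uint8, red, green, blue); there is no depth.
- arm.camera_info(name): a dict with "camera_matrix" (3x3 intrinsics, pixels), "R" (3x3) and "t" (3): a world point X has camera coordinates R X + t. Camera axes: x right, y down, z forward; pixel columns grow to the right and rows downward; lengths in m; the calibration is good to about 2 mm. A picture is of the moment at which its call begins. camera_info takes no time and is no camera call.
- arm.sign_off(): hands the job in; it is judged then, once.
The state is a dict: "clock": time; "joint_pos": joint angles; "qd": joint speeds; "joint_torque": joint torques, N m; "eef_pos": TCP position; "tcp_rot": TCP orientation; "ft_force": force on the tool from outside, world axes, zero at the start; "wrist_torque": the same for the moment, N m; "opening": opening from 0.0 (shut) to 1.0 (fully open); "gripper_force": force on a finger pad.
Only numpy, scipy, OpenCV 4.12 (cv2) and the standard library are available. Lean on these libraries where they do the work, as an engineer would, in place of code of your own. Each camera call takes 0.05 s, during which the arm holds its last target. There are 200 camera calls.

## Working session

There is one attempt and no reset: what is moved stays moved. The work goes in short steps, Python scripts to look and compute and a tool call to move; the robot and the scene stay as the last step left them, time stands still between calls to the robot, and variables do not carry over. Pictures are saved under pics/ and viewed, at most 14 in all, crops included, and the job is handed in when it is done.

Besides the shell and the picture viewer there is one more tool, called after "Request:" by a JSON object that holds its "op" and its "data". servo_tool: Moves the arm, as the interface text tells. Its arguments: {"type":"object","properties":{"twist":{"type":"array"},"offset":{"type":"array"},"claw":{"type":"array"},"newtons":{"type":"number"}},"required":["twist","offset","claw"]}

```bash
mkdir -p pics; ls
python3 - <<'E'
from cell import arm
import cv2
for n in("scene","top"):
    im=arm.read_camera(n); cv2.imwrite(f"pics/{n}0.png",im[:,:,::-1])
    c=arm.camera_info(n); print(n,c)
print(arm.read_state(), arm.grasp_offset)
E
```

```text
pics
scene {'camera_matrix': array([[465.22189556,   0.        , 262.92301998],
       [  0.        , 465.22189556, 194.41810677],
       [  0.        ,   0.        ,   1.        ]]), 'R': array([[-0.84902591,  0.52826854, -0.00934617],
       [ 0.44220064,  0.70079523, -0.55977196],
       [-0.28916016, -0.47939378, -0.82859399]]), 't': array([ 0.5139136 , -0.24323576,  1.83255607])}
top {'camera_matrix': array([[459.25082375,   0.        , 256.91347627],
       [  0.        , 459.25082375, 194.35664415],
       [  0.        ,   0.        ,   1.        ]]), 'R': array([[ 0.02335006, -0.99972335, -0.00282766],
       [-0.98056774, -0.02235138, -0.19490338],
       [ 0.19478626,  0.00732372, -0.98081837]]), 't': array([-0.00286166,  0.64624334,  1.5253697 ])}
{'clock': 0.1, 'joint_pos': array([ 1.14192247e+00,  2.21145767e-01,  1.52748470e+00,  1.41689829e-05,
        1.39467411e+00, -1.26105858e-01]), 'qd': array([ 0.00019235, -0.00210278, -0.00206783, -0.00077552,  0.00039153,
        0.00099845]), 'joint_torque': array([ 1.55769299e-03, -4.98247433e+01, -3.90541148e+01, -3.64176947e-05,
        5.80450069e-03,  1.87817506e-05]), 'eef_pos': array([0.18613332, 0.59608653, 0.2303159 ]), 'tcp_rot': array([[-9.54514003e-01,  2.98165212e-01, -7.24584041e-04],
       [ 2.98166004e-01,  9.54512770e-01, -1.55108045e-03],
       [ 2.29146490e-04, -1.69657433e-03, -9.99998535e-01]]), 'ft_force': array([-0.00451719, -0.09502886,  0.21140971]), 'wrist_torque': array([-0.02045358, -0.02402032,  0.029513  ]), 'gripper_force': 0.0, 'opening': 0.997664613930833} 0.0187
```

View pics/scene0.png

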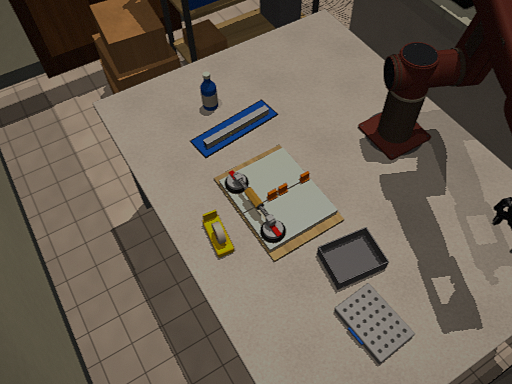

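View pics/top0.png

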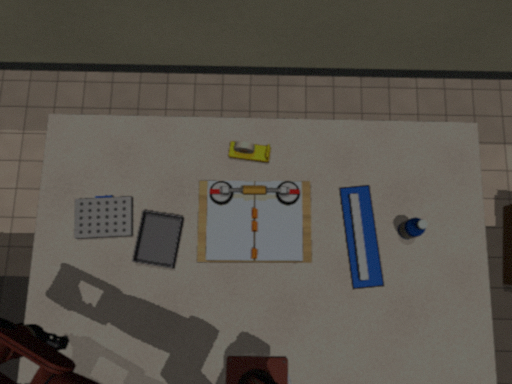

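The pictures show the board at about (254,222) in the top view. Three orange packers stand in the seam at (254,213), (254,226) and (254,253), with the puller behind them at row 190. The tub is at (158,239), the mat and straightedge at (361,237), the cassette at (103,217), the tape dispenser at (250,152) and the bottle at (412,228).

```bash
cat > h.py <<'E'
import numpy as np, cv2
from cell import arm
def ray(n,p):
    c=arm.camera_info(n);R,t=c["R"],c["t"]
    d=R.T@np.linalg.inv(c["camera_matrix"])@np.array([p[0],p[1],1.]);return -R.T@t,d
def onz(n,p,z):
    o,d=ray(n,p);return o+d*(z-o[2])/d[2]
def proj(n,X):
    c=arm.camera_info(n);q=c["camera_matrix"]@(c["R"]@np.asarray(X)+c["t"]);return q[:2]/q[2]
def hsv(im):return cv2.cvtColor(im,cv2.COLOR_RGB2HSV)
def blobs(m,amin=8):
    m=m.astype(np.uint8);k,l,s,c=cv2.connectedComponentsWithStats(m)
    return [(s[i],c[i],l==i) for i in range(1,k) if s[i][4]>=amin]
def rect(mask):
    cs,_=cv2.findContours(mask.astype(np.uint8),cv2.RETR_EXTERNAL,cv2.CHAIN_APPROX_NONE)
    return cv2.boxPoints(cv2.minAreaRect(max(cs,key=cv2.contourArea)))
def rectz(n,mask,z):
    "min-area rectangle of a mask on plane z, world: centre, sizes, angle of long axis"
    ys,xs=np.nonzero(mask);P=np.array([onz(n,(x,y),z)[:2] for x,y in zip(xs,ys)],np.float32)
    b=cv2.boxPoints(cv2.minAreaRect(P));e=[b[1]-b[0],b[2]-b[1]];L=[np.linalg.norm(v) for v in e]
    v=e[int(np.argmax(L))];a=np.arctan2(v[1],v[0])
    return b.mean(0),max(L),min(L),(a+np.pi/2)%np.pi-np.pi/2
E
cat > m1.py <<'E'
from h import *
for n in("top","scene"):
    im=arm.read_camera(n);H=hsv(im);h,s,v=[H[...,i].astype(int) for i in range(3)]
    print(n)
    roi=np.zeros(h.shape,bool)
    if n=="top": roi[165:300,120:400]=1
    else: roi[80:300,170:400]=1
    for nm,m,z in (("orange",(h<14)&(s>170)&(v>90),.068),("blue",(h>100)&(h<125)&(s>120)&(v>40),.004),("ply",(h>10)&(h<24)&(s>60)&(s<150)&(v>80),.012)):
        for st,c,mk in blobs(m&roi,6):
            if st[4]>6: print(nm,st,c.round(1),*[np.round(q,3) for q in rectz(n,mk,z)])
    cv2.imwrite(f"pics/{n}1.png",cv2.resize(im[165:300,120:400,::-1] if n=="top" else im[80:290,170:400,::-1],None,fx=2.8 if n=="top" else 2.8,fy=2.8,interpolation=cv2.INTER_CUBIC))
E
python3 m1.py
```

```text
top
orange [210 189   9   5  29] [213.9 191. ] [0.654 0.16 ] 0.028 0.014 -1.548
orange [290 190   9   4  35] [294.1 191.5] [ 0.658 -0.116] 0.028 0.011 -1.548
blue [ 340  186   43  102 2037] [362. 237.] [ 0.519 -0.357] 0.353 0.103 0.12Traceback (most recent call last):
  File "m1.py", line 10, in <module>
    if st[4]>6: print(nm,st,c.round(1),*[np.round(q,3) for q in rectz(n,mk,z)])
                                                                ~~~~~^^^^^^^^
  File "h.py", line 19, in rectz
    ys,xs=np.nonzero(mask);P=np.array([onz(n,(x,y),z)[:2] for x,y in zip(xs,ys)],np.float32)
                                       ~~~^^^^^^^^^^^
  File "h.py", line 7, in onz
    o,d=ray(n,p);return o+d*(z-o[2])/d[2]
        ~~~^^^^^
  File "h.py", line 4, in ray
    c=arm.camera_info(n);R,t=c["R"],c["t"]
ValueError: time passes only in moves, steps and waits
```

```bash
sed -i 's/^def ray/import functools\n@functools.cache\ndef info(n): return arm.camera_info(n)\ndef ray/; s/=arm.camera_info(n);/=info(n);/' h.py
sed -i 's/(h<14)&(s>170)&(v>90)/(h>6)\&(h<16)\&(s>190)\&(v>90)/' m1.py
python3 m1.py; python3 -c "
from h import *
im=arm.read_camera('top');H=hsv(im)
for p in [(254,213),(254,226),(254,253),(203,230),(230,230),(280,240),(256,190)]: print(p,H[p[1],p[0]])"
```

```text
top
orange [253 208   3  10  26] [254.  212.5] [0.582 0.021] 0.031 0.007 0.024
orange [253 221   3   9  19] [253.9 225.1] [0.539 0.019] 0.027 0.007 0.025
orange [253 249   3   9  15] [254.2 252.4] [0.444 0.017] 0.027 0.007 0.025
blue [ 340  186   43  102 2034] [362. 237.] [ 0.519 -0.357] 0.353 0.103 0.12
ply [ 197  180  115   83 1560] [254.6 225.6] [0.562 0.021] 0.401 0.292 -1.551
ply [252 207   6   6   9] [255.3 209. ] [0.603 0.017] 0.023 0.008 0.913
scene
orange [301 171   8   6  22] [304.1 173.7] [0.444 0.018] 0.031 0.011 -0.017
orange [279 183   8   6  19] [282.1 185.8] [0.537 0.02 ] 0.03 0.011 -0.018
orange [268 189   8   6  19] [271.5 191.6] [0.582 0.021] 0.031 0.011 -0.018
orange [280 189   7   6  14] [283.4 191.9] [0.547 0.043] 0.027 0.007 0.11
orange [269 195   8   6  15] [272.4 197.9] [0.592 0.044] 0.031 0.006 0.038
blue [201  80  15  17 196] [207.6  87.9] [ 0.499 -0.612] 0.099 0.06 1.089
blue [191 100  86  57 982] [231.  128.8] [ 0.515 -0.359] 0.354 0.102 0.119
blue [203 105  13   6  37] [209.6 107.9] [ 0.553 -0.507] 0.051 0.026 -0.68
ply [214 145  68  40 344] [247.1 162.6
[... 156 characters left out ...]
0.17 ] 0.291 0.098 0.012
ply [260 216   4   9   9] [261. 220.] [0.654 0.069] 0.032 0.008 1.187
ply [222 229   4  10  10] [223.8 233.5] [0.79  0.046] 0.037 0.002 1.341
ply [170 241   7  15  48] [172.1 248.8] [0.959 0.004] 0.052 0.02 1.126
ply [170 254  21  27 273] [178.3 267.5] [0.977 0.076] 0.092 0.044 1.57
ply [170 275   6  11  33] [171.6 280.5] [1.01  0.107] 0.035 0.016 1.126
ply [179 277  26  23 250] [191.2 289.8] [0.977 0.172] 0.089 0.044 -1.57
ply [170 285  16  15 123] [175.9 293.3] [1.025 0.157] 0.058 0.039 -1.559
(254, 213) [ 15 217 108]
(254, 226) [ 15 214 112]
(254, 253) [ 15 217 108]
(203, 230) [ 20 121 110]
(230, 230) [107  15 120]
(280, 240) [103  19 120]
(256, 190) [ 18 168 114]
```

View pics/top1.png

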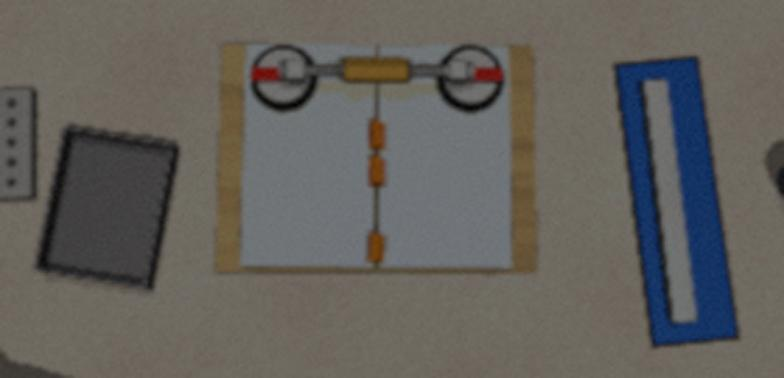

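View pics/scene1.png

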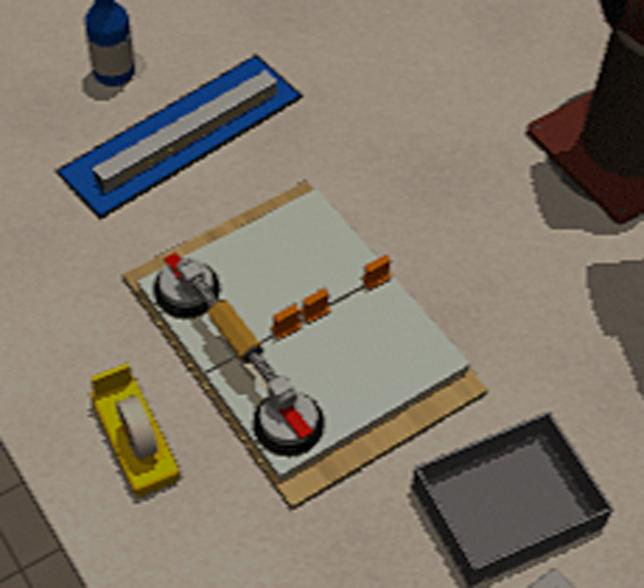

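Run:
```python
from h import *
z=[(68,127),(178,147),(152,289),(38,268)]
P=np.array([onz("top",(120+x/2.8,165+y/2.8),.05) for x,y in z]);print(P.round(3),P.mean(0).round(3),[np.linalg.norm(P[i]-P[i-1]).round(3) for i in range(4)])
z=[(412,472),(550,415),(610,508),(470,585)]
P=np.array([onz("scene",(170+x/2.8,80+y/2.8),.05) for x,y in z]);print(P.round(3),P.mean(0).round(3),[np.linalg.norm(P[i]-P[i-1]).round(3) for i in range(4)])
im=arm.read_camera("top");H=hsv(im)
m=(H[...,1]<70)&(H[...,2]>60);roi=np.zeros(m.shape,bool);roi[190:284,345:378]=1
for st,c,mk in blobs(m&roi,100): print(st,c,rectz("top",mk,.032))
```

```text
[[0.583 0.401 0.05 ]
 [0.562 0.264 0.05 ]
 [0.388 0.286 0.05 ]
 [0.41  0.425 0.05 ]] [0.486 0.344 0.05 ] [np.float64(0.175), np.float64(0.139), np.float64(0.175), np.float64(0.141)]
[[0.571 0.275 0.05 ]
 [0.389 0.3   0.05 ]
 [0.409 0.431 0.05 ]
 [0.598 0.421 0.05 ]] [0.492 0.357 0.05 ] [np.float64(0.148), np.float64(0.183), np.float64(0.132), np.float64(0.189)]
[370 190   8  54 244] [374.65163934 208.6147541 ] (array([ 0.5845155, -0.3967077], dtype=float32), np.float32(0.18726733), np.float32(0.024689255), np.float32(-0.02753079))
[350 193  19  87 743] [358.86810229 236.27725437] (array([ 0.5157738 , -0.34390044], dtype=float32), np.float32(0.30044886), np.float32(0.029825572), np.float32(0.10286677))
[345 234   7  50 195] [346.95384615 265.75897436] (array([ 0.43558162, -0.30547798], dtype=float32), np.float32(0.16699912), np.float32(0.020403536), np.float32(-0.013994098))
```

Request:
{"op": "servo_tool", "data": {"twist": [[0,0,1],[0,0,1],[0,0,1],[0,0,0.1],[0,0,0],[0,0,0],[0,0,0],[0,0,0],[0,0,0],[0,0,0]], "offset": [[1,-1,0],[1,-1,0],[1,-1,0],[1,-1,0],[1,-1,0],[1,-1,0],[1,-1,0],[1,-1,0],[1,-1,0],[1,-1,0]], "claw": [0.6,0.6,0.6,0.6,0.6,0.6,0.6,0.6,0.6,0.6], "newtons": 50}}

```text
clock: 1.35
eef_pos: [0.4373, 0.3454, 0.2315]
tcp_rot: [[-1.0, -0.022, 0.0], [-0.022, 1.0, 0.0], [-0.0, 0.0, -1.0]]
ft_force: [0.0, 0.4, -0.4]
opening: 0.6
gripper_force: 0.0
```

Request:
{"op": "servo_tool", "data": {"twist": [[0,0,0],[0,0,0],[0,0,0],[0,0,0],[0,0,0],[0,0,0],[0,0,0],[0,0,0],[0,0,0],[0,0,0]], "offset": [[0,-1,-0.3],[0,-1,-0.3],[0,-1,-0.3],[0,-1,-0.3],[0,-1,-0.3],[0,-1,-0.3],[0,-1,-0.3],[0,-1,-0.3],[0,-1,-0.3],[0,-1,-0.3]], "claw": [0.6,0.6,0.6,0.6,0.6,0.6,0.6,0.6,0.6,0.6]}}

```text
clock: 2.35
eef_pos: [0.4364, 0.0956, 0.1562]
tcp_rot: [[-1.0, -0.022, 0.001], [-0.022, 1.0, -0.0], [-0.001, -0.0, -1.0]]
ft_force: [-0.2, -0.1, 1.0]
opening: 0.603
gripper_force: 0.0
```

Request:
{"op": "servo_tool", "data": {"twist": [[0,0,0],[0,0,0],[0,0,0],[0,0,0],[0,0,0],[0,0,0]], "offset": [[0.28,-1,0],[0,-1,0],[0,-1,0],[0,-0.12,-0.5],[0,0,-0.5],[0,0,0]], "claw": [0.6,0.6,0.6,0.6,0.6,0.6]}}

```text
clock: 2.95
eef_pos: [0.4414, 0.0195, 0.1286]
tcp_rot: [[-1.0, -0.022, -0.005], [-0.022, 1.0, 0.001], [0.005, 0.001, -1.0]]
ft_force: [-0.3, -0.2, -0.8]
opening: 0.599
gripper_force: 0.0
```

Run:
```python
from h import *
s=arm.read_state();print(s["eef_pos"])
a=arm.read_camera("scene");x,y=proj("scene",(.5,.02,.05)).astype(int)
cv2.imwrite("pics/c1.png",cv2.resize(a[y-50:y+50,x-60:x+80,::-1],None,fx=5,fy=5,interpolation=cv2.INTER_CUBIC))
```

```text
[0.44136817 0.01947775 0.12862926]
```

View pics/c1.png

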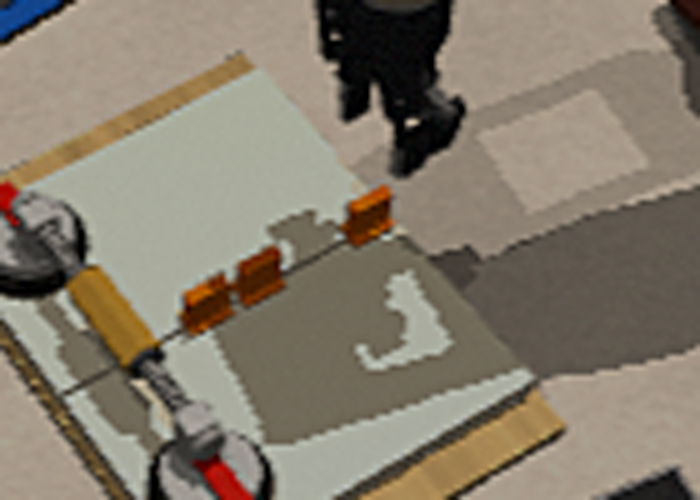

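The crop shows the open fingers above the nearest packer (365,215), with the other two at (258,275) and (208,303). All match the measured positions.

Request:
{"op": "servo_tool", "data": {"twist": [[0,0,0],[0,0,0],[0,0,0],[0,0,0],[0,0,0],[0,0,0],[0,0,0],[0,0,0]], "offset": [[0.1,-0.08,-0.9],[0,0,-0.9],[0,0,-0.9],[0,0,-0.6],[0,0,-0.1],[0,0,0],[0,0,0],[0,0,0]], "claw": [0.6,0.6,0.6,0.6,0.6,0.1,0,0]}}

```text
clock: 3.8
eef_pos: [0.447, 0.0167, 0.0476]
tcp_rot: [[-1.0, -0.022, 0.002], [-0.022, 1.0, -0.0], [-0.002, -0.0, -1.0]]
ft_force: [0.2, 0.1, 1.2]
opening: 0.123
gripper_force: 48.9
```

Request:
{"op": "servo_tool", "data": {"twist": [[0,0,0],[0,0,0],[0,0,0],[0,0,0]], "offset": [[0,0,0],[0,0,0.2],[0,0,0.5],[0,0,1]], "claw": [0,0,0,0]}}

```text
clock: 4.2
eef_pos: [0.4442, 0.0166, 0.0884]
tcp_rot: [[-1.0, -0.022, -0.004], [-0.022, 1.0, 0.0], [0.004, 0.0, -1.0]]
ft_force: [-0.4, -1.4, -0.1]
opening: 0.128
gripper_force: 48.9
```

Request:
{"op": "servo_tool", "data": {"twist": [[0,0,0],[0,0,0],[0,0,0],[0,0,0],[0,0,0],[0,0,0],[0,0,0],[0,0,0],[0,0,0],[0,0,0]], "offset": [[0,0.5,0.7],[0,1,0.7],[0,1,0.7],[0,1,0.4],[0,1,0],[0,1,0],[0,1,0],[0,1,0],[0,1,0],[0,1,0]], "claw": [0,0,0,0,0,0,0,0,0,0]}}

```text
clock: 5.2
eef_pos: [0.446, 0.255, 0.1525]
tcp_rot: [[-1.0, -0.022, 0.001], [-0.022, 1.0, -0.0], [-0.001, -0.0, -1.0]]
ft_force: [-0.5, -0.1, -0.6]
opening: 0.125
gripper_force: 49.0
```

Request:
{"op": "servo_tool", "data": {"twist": [[0,0,0],[0,0,0],[0,0,0],[0,0,0],[0,0,0],[0,0,0],[0,0,0]], "offset": [[-0.2,1,0],[0,1,0],[0,1,0],[0,0.8,0],[0,0,-0.5],[0,0,-0.5],[0,0,0]], "claw": [0,0,0,0,0,0,0]}}

```text
clock: 5.9
eef_pos: [0.4391, 0.3471, 0.1234]
tcp_rot: [[-1.0, -0.021, -0.004], [-0.021, 1.0, -0.003], [0.005, -0.003, -1.0]]
ft_force: [0.1, -0.1, -0.4]
opening: 0.124
gripper_force: 48.9
```

Down into the tub, release, rise, and back towards packer 2 at (0.539, 0.019).

Request:
{"op": "servo_tool", "data": {"twist": [[0,0,0],[0,0,0],[0,0,0],[0,0,0],[0,0,0],[0,0,0],[0,0,0],[0,0,0]], "offset": [[0,0,-0.8],[0,0,-0.8],[0,0,-0.8],[0,0,-0.7],[0,0,0],[0,0,0],[0,0,0],[0,0,0]], "claw": [0,0,0,0,0,0.4,0.4,0.4]}}

```text
clock: 6.7
eef_pos: [0.4418, 0.3494, 0.0502]
tcp_rot: [[-1.0, -0.022, 0.002], [-0.022, 1.0, 0.001], [-0.002, 0.001, -1.0]]
ft_force: [0.0, 0.3, 1.1]
opening: 0.398
gripper_force: 0.0
```

Request:
{"op": "servo_tool", "data": {"twist": [[0,0,0],[0,0,0],[0,0,0],[0,0,0],[0,0,0],[0,0,0],[0,0,0],[0,0,0],[0,0,0],[0,0,0]], "offset": [[0,0,0.8],[0,0,1],[0,0,1],[0,0,1],[0.4,-1,0.3],[0.4,-1,0],[0.4,-1,0],[0.4,-1,0],[0.4,-1,0],[0.4,-1,0]], "claw": [0.4,0.4,0.5,0.6,0.6,0.6,0.6,0.6,0.6,0.6]}}

```text
clock: 7.7
eef_pos: [0.5016, 0.1982, 0.1524]
tcp_rot: [[-1.0, -0.022, 0.002], [-0.022, 1.0, 0.0], [-0.002, 0.0, -1.0]]
ft_force: [0.5, -0.3, 0.2]
opening: 0.601
gripper_force: 0.0
```

Request:
{"op": "servo_tool", "data": {"twist": [[0,0,0],[0,0,0],[0,0,0],[0,0,0],[0,0,0],[0,0,0],[0,0,0],[0,0,0],[0,0,0]], "offset": [[0.4,-1,0],[0.4,-1,0],[0.4,-1,0],[0.2,-1,0],[0.2,-1,0],[0,-1,0],[0,-1,-0.4],[0,0,0],[0,0,0]], "claw": [0.6,0.6,0.6,0.6,0.6,0.6,0.6,0.6,0.6]}}

```text
clock: 8.6
eef_pos: [0.541, 0.0238, 0.1419]
tcp_rot: [[-1.0, -0.02, 0.001], [-0.02, 1.0, 0.0], [-0.001, 0.0, -1.0]]
ft_force: [-0.4, 0.1, 0.7]
opening: 0.601
gripper_force: 0.0
```

Request:
{"op": "servo_tool", "data": {"twist": [[0,0,0],[0,0,0],[0,0,0],[0,0,0],[0,0,0],[0,0,0],[0,0,0],[0,0,0],[0,0,0],[0,0,0]], "offset": [[-0.08,-0.17,-0.9],[0,0,-0.9],[0,0,-0.9],[0,0,-0.9],[0,0,-0.3],[0,0,0],[0,0,0],[0,0,0],[0,0,0],[0,0,0]], "claw": [0.6,0.6,0.6,0.6,0.6,0.6,0,0,0,0]}}

```text
clock: 9.6
eef_pos: [0.5402, 0.0197, 0.0454]
tcp_rot: [[-1.0, -0.022, 0.003], [-0.022, 1.0, -0.0], [-0.003, -0.0, -1.0]]
ft_force: [-0.6, -0.1, 5.7]
opening: 0.13
gripper_force: 49.4
```

Request:
{"op": "servo_tool", "data": {"twist": [[0,0,0],[0,0,0],[0,0,0],[0,0,0],[0,0,0]], "offset": [[0,0,0.2],[0,0,0.5],[0,0,1],[0,0,1],[0,0,1]], "claw": [0,0,0,0,0]}}

```text
clock: 10.1
eef_pos: [0.5386, 0.0198, 0.1379]
tcp_rot: [[-1.0, -0.022, -0.0], [-0.022, 1.0, -0.0], [0.0, -0.0, -1.0]]
ft_force: [0.1, 0.4, -0.3]
opening: 0.129
gripper_force: 48.7
```

Request:
{"op": "servo_tool", "data": {"twist": [[0,0,0],[0,0,0],[0,0,0],[0,0,0],[0,0,0],[0,0,0],[0,0,0],[0,0,0],[0,0,0],[0,0,0]], "offset": [[0,0.5,0.5],[-0.2,1,0],[-0.2,1,0],[-0.2,1,0],[-0.2,1,0],[-0.2,1,0],[-0.2,1,0],[-0.2,1,0],[-0.2,1,0],[-0.2,1,0]], "claw": [0,0,0,0,0,0,0,0,0,0]}}

```text
clock: 11.1
eef_pos: [0.4928, 0.259, 0.1486]
tcp_rot: [[-1.0, -0.022, -0.001], [-0.022, 1.0, 0.0], [0.001, 0.0, -1.0]]
ft_force: [-0.0, -0.5, -0.4]
opening: 0.131
gripper_force: 48.7
```

Request:
{"op": "servo_tool", "data": {"twist": [[0,0,0],[0,0,0],[0,0,0],[0,0,0],[0,0,0],[0,0,0],[0,0,0],[0,0,0]], "offset": [[-0.2,1,0],[-0.1,1,0],[0,1,0],[0,0.5,0],[0,0,-1],[0,0,-0.5],[0,0,0],[0,0,0]], "claw": [0,0,0,0,0,0,0,0]}}

```text
clock: 11.9
eef_pos: [0.4861, 0.3443, 0.111]
tcp_rot: [[-1.0, -0.021, -0.001], [-0.021, 1.0, -0.001], [0.001, -0.001, -1.0]]
ft_force: [-0.4, 0.2, -0.1]
opening: 0.126
gripper_force: 48.7
```

Request:
{"op": "servo_tool", "data": {"twist": [[0,0,0],[0,0,0],[0,0,0],[0,0,0],[0,0,0],[0,0,0],[0,0,0]], "offset": [[0,0,-0.8],[0,0,-0.8],[0,0,-0.8],[0,0,-0.3],[0,0,0],[0,0,0],[0,0,0]], "claw": [0,0,0,0,0,0.4,0.4]}}

```text
clock: 12.6
eef_pos: [0.4875, 0.3453, 0.0455]
tcp_rot: [[-1.0, -0.022, 0.002], [-0.022, 1.0, 0.001], [-0.002, 0.001, -1.0]]
ft_force: [0.5, 0.7, -0.1]
opening: 0.397
gripper_force: 0.0
```

Request:
{"op": "servo_tool", "data": {"twist": [[0,0,0],[0,0,0],[0,0,0],[0,0,0],[0,0,0],[0,0,0],[0,0,0],[0,0,0],[0,0,0],[0,0,0]], "offset": [[0,0,0.8],[0,0,1],[0,0,1],[0,0,1],[0.4,-1,0.2],[0.4,-1,0],[0.4,-1,0],[0.4,-1,0],[0.4,-1,0],[0.4,-1,0]], "claw": [0.4,0.4,0.5,0.6,0.6,0.6,0.6,0.6,0.6,0.6]}}

```text
clock: 13.6
eef_pos: [0.5473, 0.194, 0.1453]
tcp_rot: [[-1.0, -0.022, 0.002], [-0.022, 1.0, 0.0], [-0.002, 0.0, -1.0]]
ft_force: [-1.2, 0.2, 0.0]
opening: 0.6
gripper_force: 0.0
```

Request:
{"op": "servo_tool", "data": {"twist": [[0,0,0],[0,0,0],[0,0,0],[0,0,0],[0,0,0],[0,0,0],[0,0,0],[0,0,0],[0,0,0]], "offset": [[0.4,-1,0],[0.4,-1,0],[0.4,-1,0],[0.2,-1,0],[0,-1,0],[0,-1,0],[0,-1,0],[0,0,0],[0,0,0]], "claw": [0.6,0.6,0.6,0.6,0.6,0.6,0.6,0.6,0.6]}}

```text
clock: 14.5
eef_pos: [0.5819, 0.0195, 0.1448]
tcp_rot: [[-1.0, -0.02, 0.002], [-0.02, 1.0, 0.0], [-0.002, 0.0, -1.0]]
ft_force: [-0.6, 0.4, -0.2]
opening: 0.599
gripper_force: 0.0
```

```bash
python3 m1.py | grep -E "top|orange|scene"
```

```text
top
orange [252 214   4   4  13] [253.8 215.5] [0.571 0.022] 0.01 0.01 0.024
orange [158 235   3   4  10] [159.2 236.7] [0.492 0.34 ] 0.01 0.007 0.064
orange [162 237   2   7  10] [162.5 240.2] [0.48  0.328] 0.02 0.003 0.063
orange [144 249  13  10 101] [149.7 253.5] [0.435 0.367] 0.04 0.03 -1.505
scene
orange [268 189   8   6  21] [271.6 191.4] [0.581 0.02 ] 0.029 0.009 -0.018
orange [269 195   8   6  13] [272.5 197.8] [0.591 0.044] 0.029 0.006 0.038
orange [348 248   9   6  18] [353.  250.3] [0.488 0.348] 0.028 0.011 -0.0
orange [361 250  12   8  25] [366.4 253.2] [0.458 0.38 ] 0.034 0.02 -0.005
orange [348 254   9   7  17] [352.1 257.2] [0.504 0.365] 0.032 0.007 0.071
orange [365 258  13   8  36] [371.7 261.7] [0.461 0.409] 0.036 0.021 -0.327
```

Request:
{"op": "servo_tool", "data": {"twist": [[0,0,0],[0,0,0],[0,0,0],[0,0,0],[0,0,0],[0,0,0],[0,0,0],[0,0,0],[0,0,0],[0,0,0]], "offset": [[0,0.06,-0.9],[0,0,-0.9],[0,0,-0.9],[0,0,-0.9],[0,0,-0.35],[0,0,0],[0,0,0],[0,0,0],[0,0,0],[0,0,0]], "claw": [0.6,0.6,0.6,0.6,0.6,0.6,0,0,0,0]}}

```text
clock: 15.6
eef_pos: [0.5826, 0.0211, 0.0466]
tcp_rot: [[-1.0, -0.022, 0.003], [-0.022, 1.0, -0.0], [-0.003, -0.0, -1.0]]
ft_force: [-0.5, -0.5, 5.2]
opening: 0.127
gripper_force: 49.4
```

Request:
{"op": "servo_tool", "data": {"twist": [[0,0,0],[0,0,0],[0,0,0],[0,0,0],[0,0,0]], "offset": [[0,0,0.2],[0,0,0.5],[0,0,1],[0,0,1],[0,0,1]], "claw": [0,0,0,0,0]}}

```text
clock: 16.1
eef_pos: [0.5812, 0.0214, 0.1393]
tcp_rot: [[-1.0, -0.022, 0.0], [-0.022, 1.0, 0.0], [-0.0, 0.0, -1.0]]
ft_force: [0.4, 0.7, -0.0]
opening: 0.128
gripper_force: 48.8
```

Request:
{"op": "servo_tool", "data": {"twist": [[0,0,0],[0,0,0],[0,0,0],[0,0,0],[0,0,0],[0,0,0],[0,0,0],[0,0,0],[0,0,0],[0,0,0]], "offset": [[0,0.5,0.5],[-0.2,1,0],[-0.2,1,0],[-0.2,1,0],[-0.2,1,0],[-0.2,1,0],[-0.2,1,0],[-0.2,1,0],[-0.2,1,0],[-0.1,1,0]], "claw": [0,0,0,0,0,0,0,0,0,0]}}

```text
clock: 17.1
eef_pos: [0.5376, 0.2607, 0.1499]
tcp_rot: [[-1.0, -0.022, -0.001], [-0.022, 1.0, 0.0], [0.001, 0.0, -1.0]]
ft_force: [-0.2, 0.3, -0.7]
opening: 0.13
gripper_force: 48.8
```

Request:
{"op": "servo_tool", "data": {"twist": [[0,0,0],[0,0,0],[0,0,0],[0,0,0],[0,0,0],[0,0,0],[0,0,0],[0,0,0]], "offset": [[-0.1,1,0],[0,1,0],[0,1,0],[0,0.2,0],[0,0,-1],[0,0,-0.5],[0,0,0],[0,0,0]], "claw": [0,0,0,0,0,0,0,0]}}

```text
clock: 17.9
eef_pos: [0.5361, 0.3383, 0.1123]
tcp_rot: [[-1.0, -0.021, -0.001], [-0.021, 1.0, -0.001], [0.001, -0.001, -1.0]]
ft_force: [0.6, 1.3, 0.4]
opening: 0.128
gripper_force: 48.8
```

Request:
{"op": "servo_tool", "data": {"twist": [[0,0,0],[0,0,0],[0,0,0],[0,0,0],[0,0,0],[0,0,0],[0,0,0]], "offset": [[0,0,-0.8],[0,0,-0.8],[0,0,-0.8],[0,0,-0.3],[0,0,0],[0,0,0],[0,0,0]], "claw": [0,0,0,0,0,0.4,0.4]}}

```text
clock: 18.6
eef_pos: [0.5375, 0.3393, 0.0468]
tcp_rot: [[-1.0, -0.022, 0.002], [-0.022, 1.0, 0.001], [-0.003, 0.001, -1.0]]
ft_force: [-0.3, 0.2, -0.5]
opening: 0.4
gripper_force: 0.0
```

Request:
{"op": "servo_tool", "data": {"twist": [[0,0,0],[0,0,0],[0,0,0],[0,0,0],[0,0,-1],[0,0,-1],[0,0,-1],[0,0,-1],[0,0,-1],[0,0,-1]], "offset": [[0,0,0.8],[0,0,1],[0,0,1],[0,0,1],[0,-0.5,1],[0,-0.5,1],[0,-0.5,0.6],[0,-0.5,0],[0,-0.5,0],[0,-0.5,0]], "claw": [0.4,0.4,0.5,0.5,0.5,0.5,0.5,0.5,0.5,0.5]}}

```text
clock: 19.6
eef_pos: [0.5369, 0.2635, 0.2068]
tcp_rot: [[-0.819, 0.573, 0.003], [0.573, 0.819, 0.001], [-0.002, 0.002, -1.0]]
ft_force: [0.3, -1.5, 0.0]
opening: 0.501
gripper_force: 0.0
```

Request:
{"op": "servo_tool", "data": {"twist": [[0,0,-1],[0,0,-1],[0,0,-1],[0,0,-1],[0,0,-1],[0,0,-1],[0,0,-1],[0,0,-1],[0,0,-1]], "offset": [[0,0,0],[0,0,0],[0,0,0],[0,0,0],[0,0,0],[0,0,0],[0,0,0],[0,0,0],[0,0,0]], "claw": [0.5,0.5,0.5,0.5,0.5,0.5,0.5,0.5,0.5]}}

```text
clock: 20.5
eef_pos: [0.5368, 0.264, 0.2065]
tcp_rot: [[-0.018, 1.0, 0.002], [1.0, 0.018, 0.001], [0.001, 0.002, -1.0]]
ft_force: [0.5, 0.4, -0.8]
opening: 0.5
gripper_force: 0.0
```

```bash
cat > m2.py <<'E'
from h import *
import sys
for n in("top","scene"):
    im=arm.read_camera(n);H=hsv(im);h,s,v=[H[...,i].astype(int) for i in range(3)]
    x,y=proj(n,(.657,.023,.087)).astype(int);roi=np.zeros(h.shape,bool);roi[y-25:y+25,x-40:x+40]=1
    for st,c,mk in blobs((h>12)&(h<24)&(s>150)&(v>60)&roi,25): print(n,"brass",st,c.round(1),*[np.round(q,3) for q in rectz(n,mk,.101)])
    for st,c,mk in blobs((h>6)&(h<16)&(s>190)&(v>60),10): print(n,"or",st,c.round(1))
    if n=="top": a=im[225:275,125:195,::-1]
    else: a=im[220:300,310:400,::-1]
    cv2.imwrite(f"pics/tub{n}.png",cv2.resize(a,None,fx=5,fy=5,interpolation=cv2.INTER_CUBIC))
print(arm.read_state()["joint_pos"].round(3),arm.read_state()["eef_pos"].round(4))
E
python3 m2.py
```

```text
top brass [243 186  23   8 168] [253.8 189.6] [0.655 0.022] 0.074 0.024 -1.548
top or [158 235   3   9  15] [158.7 238.2]
top or [160 241   4   3  10] [161.8 242. ]
top or [147 249  10   8  59] [151.4 252.3]
scene brass [244 187  19  21 162] [252.5 196.6] [0.66  0.022] 0.079 0.03 -1.538
scene or [323 249  17  15 140] [331.2 256. ]
scene or [345 249  12  12  69] [351. 255.]
scene or [361 250  17  17  77] [369.  257.6]
[0.325 0.174 1.628 0.    1.338 0.304] [0.5368 0.264  0.2064]
```

View pics/tubscene.png

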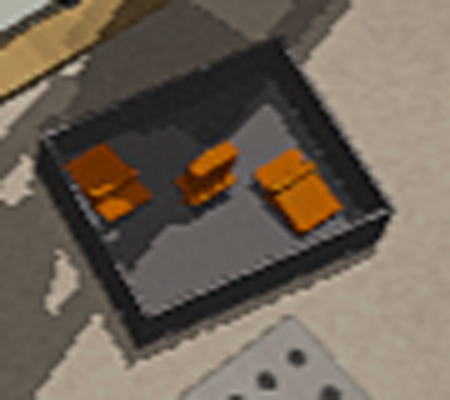

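All three packers lie inside the tub walls, at (108,185), (205,175) and (297,190) in the crop. Next is the sleeve.

Request:
{"op": "servo_tool", "data": {"twist": [[0,0,0],[0,0,0],[0,0,0],[0,0,0],[0,0,0],[0,0,0],[0,0,0],[0,0,0],[0,0,0],[0,0,0.1]], "offset": [[0.5,-1,0],[0.5,-1,0],[0.5,-1,0],[0.5,-1,0],[0.5,-1,0],[0.5,-1,0],[0.5,-1,0],[0.5,-1,0],[0.5,-1,0],[0.3,-0.65,0]], "claw": [0.5,0.5,0.5,0.5,0.5,0.5,0.5,0.5,0.5,0.5]}}

```text
clock: 21.6
eef_pos: [0.6574, 0.0206, 0.2059]
tcp_rot: [[-0.034, 0.999, 0.001], [0.999, 0.034, -0.001], [-0.001, 0.001, -1.0]]
ft_force: [-0.5, 0.6, 0.7]
opening: 0.502
gripper_force: 0.0
```

Request:
{"op": "servo_tool", "data": {"twist": [[0,0,0],[0,0,0]], "offset": [[0,0,0],[0,0,0]], "claw": [0.5,0.5]}}

```text
clock: 21.8
eef_pos: [0.6564, 0.0226, 0.2054]
tcp_rot: [[-0.033, 0.999, 0.0], [0.999, 0.033, 0.0], [0.0, 0.0, -1.0]]
ft_force: [-0.2, -0.1, 0.5]
opening: 0.497
gripper_force: 0.0
```

Run:
```python
from h import *
print(arm.grasp_offset); s=arm.read_state();print(s["joint_pos"].round(4),s["eef_pos"].round(4))
for n in("scene","top"):
    im=arm.read_camera(n);H=hsv(im);h,sa,v=[H[...,i].astype(int) for i in range(3)]
    for st,c,mk in blobs((h>24)&(h<34)&(sa>170)&(v>60),25): print(n,st,c.round(1),*[np.round(q,3) for q in rectz(n,mk,.0)])
x,y=proj("scene",(.657,.023,.12)).astype(int);a=arm.read_camera("scene")
cv2.imwrite("pics/sl.png",cv2.resize(a[y-50:y+50,x-60:x+60,::-1],None,fx=5,fy=5,interpolation=cv2.INTER_CUBIC))
```

```text
0.0187
[-8.5800e-02  3.1260e-01  1.4644e+00  5.0000e-04  1.3643e+00 -1.1890e-01] [0.6564 0.0226 0.2054]
scene [204 216  19  21 122] [211.6 225. ] [ 0.802 -0.005] 0.065 0.054 1.48
scene [216 249   8   5  25] [219.6 250.6] [0.83  0.088] 0.019 0.018 -0.091
```

View pics/sl.png

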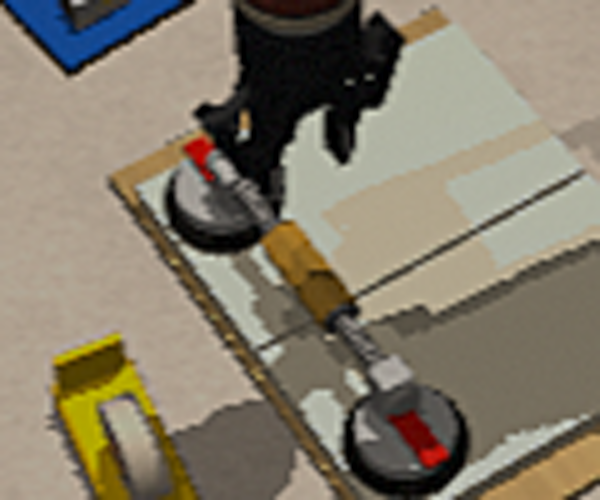

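The crop shows the brass sleeve at (310,270) with its end hexes clear and the open gripper up and behind it in the view. The tape dispenser is at the lower left. Now I lower over the sleeve and grip it.

Request:
{"op": "servo_tool", "data": {"twist": [[0,0,-0.1],[0,0,0],[0,0,0],[0,0,0],[0,0,0],[0,0,0],[0,0,0],[0,0,0],[0,0,0]], "offset": [[0,0,-0.9],[0,0,-0.9],[0,0,-0.9],[0,0,-0.9],[0,0,-0.9],[0,0,-0.5],[0,0,-0.5],[0,0,0],[0,0,0]], "claw": [0.55,0.55,0.55,0.55,0.55,0.55,0.55,0.55,0.55]}}

```text
clock: 22.85
eef_pos: [0.6567, 0.0227, 0.0682]
tcp_rot: [[-0.022, 1.0, 0.001], [1.0, 0.022, -0.0], [-0.0, 0.001, -1.0]]
ft_force: [0.7, -0.2, 0.6]
opening: 0.551
gripper_force: 0.0
```

Request:
{"op": "servo_tool", "data": {"twist": [[0,0,0],[0,0,0],[0,0,0],[0,0,0],[0,0,0]], "offset": [[0,0,0],[0,0,0],[0,0,0],[0,0,0],[0,0,0]], "claw": [0,0,0,0,0], "newtons": 40}}

```text
clock: 23.35
eef_pos: [0.6556, 0.0225, 0.0689]
tcp_rot: [[-0.022, 1.0, -0.002], [1.0, 0.022, -0.0], [-0.0, -0.002, -1.0]]
ft_force: [-6.0, 0.9, 5.2]
opening: 0.323
gripper_force: 40.5
```

Request:
{"op": "servo_tool", "data": {"twist": [[-0.02,1,0],[-0.02,1,0],[-0.02,1,0],[-0.02,1,0],[-0.02,1,0],[-0.02,1,0],[-0.02,1,0],[0,0,0],[0,0,0]], "offset": [[-0.12,0,0.004],[-0.079,0,0.012],[-0.077,0,0.021],[-0.074,0,0.029],[-0.071,0,0.036],[-0.067,0,0.043],[-0.062,0,0.05],[0,0,0],[0,0,0]], "claw": [0,0,0,0,0,0,0,0,0]}}

```text
clock: 24.25
eef_pos: [0.6421, 0.0223, 0.0724]
tcp_rot: [[-0.021, 0.74, -0.672], [1.0, 0.016, -0.014], [0.001, -0.672, -0.74]]
ft_force: [-5.3, -0.7, -0.3]
opening: 0.32
gripper_force: 43.5
```

Run:
```python
from h import *
s=arm.read_state();print(s["joint_pos"].round(3),s["wrist_torque"].round(2))
x,y=proj("scene",(.657,.023,.12)).astype(int);a=arm.read_camera("scene")
cv2.imwrite("pics/sl2.png",cv2.resize(a[y-50:y+50,x-60:x+60,::-1],None,fx=5,fy=5,interpolation=cv2.INTER_CUBIC))
```

```text
[-0.06   1.028  0.828 -0.06   2.021 -0.086] [-0.14  0.48 -0.01]
```

View pics/sl2.png

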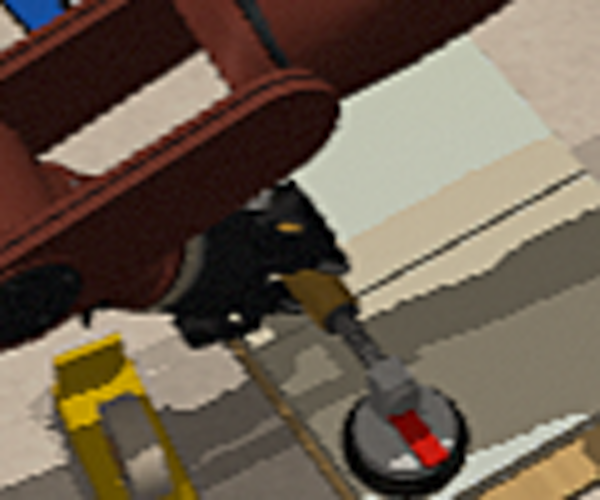

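The crop shows the gripper tilted away with the sleeve still in the pads at (320,290), clear of the tape dispenser. The reading confirms a 42° turn. An opening of 0.55 is wider than the hexagon's corners, so I can swing back around it without retracting.

Request:
{"op": "servo_tool", "data": {"twist": [[0,0,0],[0,0,0],[0.02,-1,0],[0.02,-1,0],[0.02,-1,0],[0.02,-1,0],[0.02,-1,0],[0.02,-1,0],[0.02,-1,0],[0.02,-1,0]], "offset": [[0,0,0],[0,0,0],[0.062,0,-0.05],[0.067,0,-0.043],[0.071,0,-0.036],[0.074,0,-0.029],[0.077,0,-0.021],[0.079,0,-0.012],[0.079,0,-0.004],[0.079,0,0.004]], "claw": [0.55,0.55,0.55,0.55,0.55,0.55,0.55,0.55,0.55,0.55]}}

```text
clock: 25.3
eef_pos: [0.6585, 0.0225, 0.0698]
tcp_rot: [[-0.022, 0.993, 0.112], [1.0, 0.022, 0.002], [-0.001, 0.112, -0.994]]
ft_force: [-0.6, -0.1, 0.1]
opening: 0.548
gripper_force: 0.0
```

Request:
{"op": "servo_tool", "data": {"twist": [[0.02,-1,0],[0.02,-1,0],[0,0,0],[0,0,0],[0,0,0],[0,0,0],[0,0,0]], "offset": [[0.079,0,0.012],[0.077,0,0.021],[0,0,0],[0,0,0],[0,0,0],[0,0,0],[0,0,0]], "claw": [0.55,0.55,0.55,0,0,0,0]}}

```text
clock: 26.0
eef_pos: [0.6611, 0.0224, 0.0697]
tcp_rot: [[-0.022, 0.952, 0.305], [1.0, 0.021, 0.006], [-0.001, 0.305, -0.952]]
ft_force: [-15.1, -0.3, 13.0]
opening: 0.322
gripper_force: 41.0
```

Request:
{"op": "servo_tool", "data": {"twist": [[-0.02,1,0],[-0.02,1,0],[-0.02,1,0],[-0.02,1,0],[-0.02,1,0],[-0.02,1,0],[-0.02,1,0],[-0.02,1,0],[-0.02,1,0],[-0.02,1,0]], "offset": [[-0.077,0,-0.021],[-0.079,0,-0.012],[-0.079,0,-0.004],[-0.079,0,0.004],[-0.079,0,0.012],[-0.077,0,0.021],[-0.074,0,0.029],[-0.071,0,0.036],[-0.067,0,0.043],[-0.062,0,0.05]], "claw": [0,0,0,0,0,0,0,0,0,0]}}

```text
clock: 27.0
eef_pos: [0.6431, 0.0221, 0.0735]
tcp_rot: [[-0.021, 0.739, -0.674], [1.0, 0.015, -0.014], [-0.0, -0.674, -0.739]]
ft_force: [-3.1, -2.2, 0.8]
opening: 0.318
gripper_force: 42.1
```

Request:
{"op": "servo_tool", "data": {"twist": [[0,0,0]], "offset": [[0,0,0]], "claw": [0]}}

```text
clock: 27.1
eef_pos: [0.6419, 0.0221, 0.0724]
tcp_rot: [[-0.021, 0.734, -0.679], [1.0, 0.015, -0.014], [-0.0, -0.679, -0.734]]
ft_force: [-12.5, -1.8, 6.3]
opening: 0.315
gripper_force: 45.0
```

Request:
{"op": "servo_tool", "data": {"twist": [[0,0,0],[0,0,0],[0.02,-1,0],[0.02,-1,0],[0.02,-1,0],[0.02,-1,0],[0.02,-1,0],[0.02,-1,0],[0.02,-1,0],[0.02,-1,0]], "offset": [[-0.05,0,0],[0,0,0],[0.062,0,-0.05],[0.067,0,-0.043],[0.071,0,-0.036],[0.074,0,-0.029],[0.077,0,-0.021],[0.079,0,-0.012],[0.079,0,-0.004],[0.079,0,0.004]], "claw": [0.55,0.55,0.55,0.55,0.55,0.55,0.55,0.55,0.55,0.55]}}

```text
clock: 28.1
eef_pos: [0.6575, 0.0225, 0.0698]
tcp_rot: [[-0.022, 0.993, 0.112], [1.0, 0.022, 0.002], [-0.001, 0.112, -0.994]]
ft_force: [-0.5, -0.1, -0.1]
opening: 0.554
gripper_force: 0.0
```

Request:
{"op": "servo_tool", "data": {"twist": [[0.02,-1,0],[0.02,-1,0],[0,0,0],[0,0,0],[0,0,0],[0,0,0],[0,0,0]], "offset": [[0.079,0,0.012],[0.077,0,0.021],[0,0,0],[0,0,0],[0,0,0],[0,0,0],[0,0,0]], "claw": [0.55,0.55,0.55,0,0,0,0]}}

```text
clock: 28.8
eef_pos: [0.661, 0.0224, 0.0701]
tcp_rot: [[-0.022, 0.951, 0.307], [1.0, 0.021, 0.006], [-0.001, 0.308, -0.952]]
ft_force: [-9.7, -0.7, 9.7]
opening: 0.323
gripper_force: 39.8
```

Request:
{"op": "servo_tool", "data": {"twist": [[-0.02,1,0],[-0.02,1,0],[-0.02,1,0],[-0.02,1,0],[-0.02,1,0],[-0.02,1,0],[-0.02,1,0],[-0.02,1,0],[-0.02,1,0],[-0.02,1,0]], "offset": [[-0.077,0,-0.021],[-0.079,0,-0.012],[-0.079,0,-0.004],[-0.079,0,0.004],[-0.079,0,0.012],[-0.077,0,0.021],[-0.074,0,0.029],[-0.071,0,0.036],[-0.067,0,0.043],[-0.062,0,0.05]], "claw": [0,0,0,0,0,0,0,0,0,0]}}

```text
clock: 29.8
eef_pos: [0.6434, 0.0221, 0.0738]
tcp_rot: [[-0.021, 0.742, -0.67], [1.0, 0.015, -0.014], [-0.0, -0.67, -0.742]]
ft_force: [3.6, -1.9, -0.3]
opening: 0.322
gripper_force: 43.2
```

Request:
{"op": "servo_tool", "data": {"twist": [[0,0,0]], "offset": [[0,0,0]], "claw": [0]}}

```text
clock: 29.9
eef_pos: [0.6422, 0.0221, 0.0725]
tcp_rot: [[-0.021, 0.737, -0.675], [1.0, 0.015, -0.014], [-0.0, -0.675, -0.738]]
ft_force: [-5.3, -1.0, 6.9]
opening: 0.32
gripper_force: 45.8
```

Request:
{"op": "servo_tool", "data": {"twist": [[0,0,0],[0,0,0],[0.02,-1,0],[0.02,-1,0],[0.02,-1,0],[0.02,-1,0],[0.02,-1,0],[0.02,-1,0],[0.02,-1,0],[0.02,-1,0]], "offset": [[0,0,0],[0,0,0],[0.062,0,-0.05],[0.067,0,-0.043],[0.071,0,-0.036],[0.074,0,-0.029],[0.077,0,-0.021],[0.079,0,-0.012],[0.079,0,-0.004],[0.079,0,0.004]], "claw": [0.55,0.55,0.55,0.55,0.55,0.55,0.55,0.55,0.55,0.55]}}

```text
clock: 30.9
eef_pos: [0.6571, 0.0225, 0.0695]
tcp_rot: [[-0.022, 0.994, 0.111], [1.0, 0.022, 0.002], [-0.001, 0.111, -0.994]]
ft_force: [0.6, -0.6, -0.3]
opening: 0.549
gripper_force: 0.0
```

Request:
{"op": "servo_tool", "data": {"twist": [[0.02,-1,0],[0.02,-1,0],[0,0,0],[0,0,0],[0,0,0],[0,0,0],[0,0,0]], "offset": [[0.079,0,0.012],[0.077,0,0.021],[0,0,0],[0,0,0],[0,0,0],[0,0,0],[0,0,0]], "claw": [0.55,0.55,0.55,0,0,0,0]}}

```text
clock: 31.6
eef_pos: [0.6611, 0.0225, 0.07]
tcp_rot: [[-0.022, 0.951, 0.308], [1.0, 0.021, 0.006], [-0.001, 0.308, -0.951]]
ft_force: [-9.4, -0.3, 8.4]
opening: 0.324
gripper_force: 40.8
```

Request:
{"op": "servo_tool", "data": {"twist": [[-0.02,1,0],[-0.02,1,0],[-0.02,1,0],[-0.02,1,0],[-0.02,1,0],[-0.02,1,0],[-0.02,1,0],[-0.02,1,0],[-0.02,1,0],[-0.02,1,0]], "offset": [[-0.077,0,-0.021],[-0.079,0,-0.012],[-0.079,0,-0.004],[-0.079,0,0.004],[-0.079,0,0.012],[-0.077,0,0.021],[-0.074,0,0.029],[-0.071,0,0.036],[-0.067,0,0.043],[-0.062,0,0.05]], "claw": [0,0,0,0,0,0,0,0,0,0]}}

```text
clock: 32.6
eef_pos: [0.6433, 0.0221, 0.0737]
tcp_rot: [[-0.021, 0.742, -0.67], [1.0, 0.016, -0.014], [-0.0, -0.67, -0.742]]
ft_force: [3.9, -1.2, 0.2]
opening: 0.316
gripper_force: 43.3
```

Request:
{"op": "servo_tool", "data": {"twist": [[0,0,0]], "offset": [[0,0,0]], "claw": [0]}}

```text
clock: 32.7
eef_pos: [0.6421, 0.0221, 0.0724]
tcp_rot: [[-0.021, 0.737, -0.675], [1.0, 0.015, -0.014], [-0.0, -0.675, -0.737]]
ft_force: [-5.1, -1.0, 7.0]
opening: 0.32
gripper_force: 45.9
```

Request:
{"op": "servo_tool", "data": {"twist": [[0,0,0],[0,0,0],[0.02,-1,0],[0.02,-1,0],[0.02,-1,0],[0.02,-1,0],[0.02,-1,0],[0.02,-1,0],[0.02,-1,0],[0.02,-1,0]], "offset": [[0,0,0],[0,0,0],[0.062,0,-0.05],[0.067,0,-0.043],[0.071,0,-0.036],[0.074,0,-0.029],[0.077,0,-0.021],[0.079,0,-0.012],[0.079,0,-0.004],[0.079,0,0.004]], "claw": [0.55,0.55,0.55,0.55,0.55,0.55,0.55,0.55,0.55,0.55]}}

```text
clock: 33.7
eef_pos: [0.6571, 0.0225, 0.0694]
tcp_rot: [[-0.022, 0.994, 0.111], [1.0, 0.022, 0.002], [-0.001, 0.111, -0.994]]
ft_force: [0.1, -0.2, -0.0]
opening: 0.55
gripper_force: 0.0
```

Request:
{"op": "servo_tool", "data": {"twist": [[0.02,-1,0],[0.02,-1,0],[0,0,0],[0,0,0],[0,0,0],[0,0,0],[0,0,0]], "offset": [[0.079,0,0.012],[0.077,0,0.021],[0,0,0],[0,0,0],[0,0,0],[0,0,0],[0,0,0]], "claw": [0.55,0.55,0.55,0,0,0,0]}}

```text
clock: 34.4
eef_pos: [0.6611, 0.0224, 0.0699]
tcp_rot: [[-0.022, 0.951, 0.308], [1.0, 0.021, 0.006], [-0.001, 0.308, -0.951]]
ft_force: [-9.2, 0.1, 8.7]
opening: 0.32
gripper_force: 41.1
```

Request:
{"op": "servo_tool", "data": {"twist": [[-0.02,1,0],[-0.02,1,0],[-0.02,1,0],[-0.02,1,0],[-0.02,1,0],[-0.02,1,0],[-0.02,1,0],[-0.02,1,0],[-0.02,1,0],[-0.02,1,0]], "offset": [[-0.077,0,-0.021],[-0.079,0,-0.012],[-0.079,0,-0.004],[-0.079,0,0.004],[-0.079,0,0.012],[-0.077,0,0.021],[-0.074,0,0.029],[-0.071,0,0.036],[-0.067,0,0.043],[-0.062,0,0.05]], "claw": [0,0,0,0,0,0,0,0,0,0]}}

```text
clock: 35.4
eef_pos: [0.6442, 0.0222, 0.0745]
tcp_rot: [[-0.021, 0.744, -0.668], [1.0, 0.015, -0.014], [-0.0, -0.668, -0.744]]
ft_force: [6.6, -1.2, 11.3]
opening: 0.321
gripper_force: 105.0
```

Request:
{"op": "servo_tool", "data": {"twist": [[0,0,0]], "offset": [[0,0,0]], "claw": [0]}}

```text
clock: 35.5
eef_pos: [0.644, 0.0222, 0.0745]
tcp_rot: [[-0.021, 0.741, -0.671], [1.0, 0.015, -0.014], [-0.0, -0.671, -0.741]]
ft_force: [0.1, -0.3, 13.5]
opening: 0.319
gripper_force: 105.7
```

Request:
{"op": "servo_tool", "data": {"twist": [[0,0,0],[0,0,0],[0.02,-1,0],[0.02,-1,0],[0.02,-1,0],[0.02,-1,0],[0.02,-1,0],[0.02,-1,0],[0.02,-1,0],[0.02,-1,0]], "offset": [[0,0,0],[0,0,0],[0.062,0,-0.05],[0.067,0,-0.043],[0.071,0,-0.036],[0.074,0,-0.029],[0.077,0,-0.021],[0.079,0,-0.012],[0.079,0,-0.004],[0.079,0,0.004]], "claw": [0.55,0.55,0.55,0.55,0.55,0.55,0.55,0.55,0.55,0.55]}}

```text
clock: 36.5
eef_pos: [0.6568, 0.0225, 0.0688]
tcp_rot: [[-0.022, 0.994, 0.11], [1.0, 0.022, 0.002], [-0.001, 0.11, -0.994]]
ft_force: [-0.0, -0.2, -0.1]
opening: 0.549
gripper_force: 0.0
```

Request:
{"op": "servo_tool", "data": {"twist": [[0.02,-1,0],[0.02,-1,0],[0,0,0],[0,0,0],[0,0,0],[0,0,0],[0,0,0]], "offset": [[0.079,0,0.012],[0.077,0,0.021],[0,0,0],[0,0,0],[0,0,0],[0,0,0],[0,0,0]], "claw": [0.55,0.55,0.55,0,0,0,0]}}

```text
clock: 37.2
eef_pos: [0.6611, 0.0225, 0.0697]
tcp_rot: [[-0.022, 0.951, 0.308], [1.0, 0.021, 0.006], [-0.001, 0.308, -0.951]]
ft_force: [-8.4, 0.2, 6.8]
opening: 0.343
gripper_force: 39.5
```

Request:
{"op": "servo_tool", "data": {"twist": [[-0.02,1,0],[-0.02,1,0],[-0.02,1,0],[-0.02,1,0],[-0.02,1,0],[-0.02,1,0],[-0.02,1,0],[-0.02,1,0],[-0.02,1,0],[-0.02,1,0]], "offset": [[-0.077,0,-0.021],[-0.079,0,-0.012],[-0.079,0,-0.004],[-0.079,0,0.004],[-0.079,0,0.012],[-0.077,0,0.021],[-0.074,0,0.029],[-0.071,0,0.036],[-0.067,0,0.043],[-0.062,0,0.05]], "claw": [0,0,0,0,0,0,0,0,0,0]}}

```text
clock: 38.2
eef_pos: [0.6421, 0.0222, 0.0724]
tcp_rot: [[-0.021, 0.74, -0.672], [1.0, 0.016, -0.014], [-0.0, -0.672, -0.74]]
ft_force: [-23.5, -2.9, -14.3]
opening: 0.321
gripper_force: 107.9
```

Request:
{"op": "servo_tool", "data": {"twist": [[0,0,0]], "offset": [[0,0,0]], "claw": [0]}}

```text
clock: 38.3
eef_pos: [0.6411, 0.0222, 0.0716]
tcp_rot: [[-0.021, 0.735, -0.677], [1.0, 0.015, -0.014], [0.0, -0.678, -0.735]]
ft_force: [-8.0, -1.2, 5.7]
opening: 0.324
gripper_force: 120.9
```

```bash
cat > seam.py <<'E'
from h import *
im=arm.read_camera("scene");y0,x0=proj("scene",(.562,.021,.032))[::-1].astype(int)
g=cv2.cvtColor(im,cv2.COLOR_RGB2GRAY).astype(float)
# white-section width: plywood strips left/right; dark seam depth along profiles across the seam
for xl in(-.05,-.02,.01,.03):
    pr=[g[tuple(np.round(proj("scene",(.562+xl-.022*u,.021+.022*xl+u,.032))[::-1]).astype(int))] for u in np.arange(-.02,.0201,.002)]
    print(xl,np.round(pr).astype(int))
E
python3 seam.py
```

```text
-0.05 [180 180 181 182 182 181 181 181 148 148 184 184 181 182 182 181 182 182
 183 183 183]
-0.02 [180 180 180 181 181 181 182 182 106 106 106 186 184 179 179 181 179 179
 183 183 183]
0.01 [180 180 180 182 182 182 180 180 152 166 166 183 181 180 180 182 183 183
 184 188 188]
0.03 [180 180 182 182 180 184 184 186 139 160 160 186 184 184 184 184 184 188
 188  72  77]
```

Request:
{"op": "servo_tool", "data": {"twist": [[0,0,0],[0,0,0],[0.02,-1,0],[0.02,-1,0],[0.02,-1,0],[0.02,-1,0],[0.02,-1,0],[0.02,-1,0],[0.02,-1,0],[0.02,-1,0]], "offset": [[0,0,0],[0,0,0],[0.062,0,-0.05],[0.067,0,-0.043],[0.071,0,-0.036],[0.074,0,-0.029],[0.077,0,-0.021],[0.079,0,-0.012],[0.079,0,-0.004],[0.079,0,0.004]], "claw": [0.55,0.55,0.55,0.55,0.55,0.55,0.55,0.55,0.55,0.55]}}

```text
clock: 39.35
eef_pos: [0.6576, 0.0224, 0.0698]
tcp_rot: [[-0.022, 0.993, 0.112], [1.0, 0.022, 0.002], [-0.001, 0.112, -0.994]]
ft_force: [0.5, -0.1, -0.6]
opening: 0.546
gripper_force: 0.0
```

Request:
{"op": "servo_tool", "data": {"twist": [[0.02,-1,0],[0.02,-1,0],[0,0,0],[0,0,0],[0,0,0],[0,0,0],[0,0,0]], "offset": [[0.079,0,0.012],[0.077,0,0.021],[0,0,0],[0,0,0],[0,0,0],[0,0,0],[0,0,0]], "claw": [0.55,0.55,0.55,0,0,0,0]}}

```text
clock: 40.05
eef_pos: [0.661, 0.0224, 0.07]
tcp_rot: [[-0.022, 0.951, 0.307], [1.0, 0.021, 0.006], [-0.001, 0.307, -0.952]]
ft_force: [-10.3, 0.4, 8.8]
opening: 0.344
gripper_force: 39.0
```

Run:
```python
from h import *
s=arm.read_state();print(s["wrist_torque"].round(2),s["opening"],s["gripper_force"])
im=arm.read_camera("scene")
x,y=proj("scene",(.56,.021,.05)).astype(int)
cv2.imwrite("pics/sl3.png",cv2.resize(im[y-45:y+55,x-70:x+70,::-1],None,fx=5.5,fy=5.5,interpolation=cv2.INTER_CUBIC))
```

```text
[-0.01  1.03 -0.1 ] 0.34434862304219044 38.99633578956127
```

View pics/sl3.png

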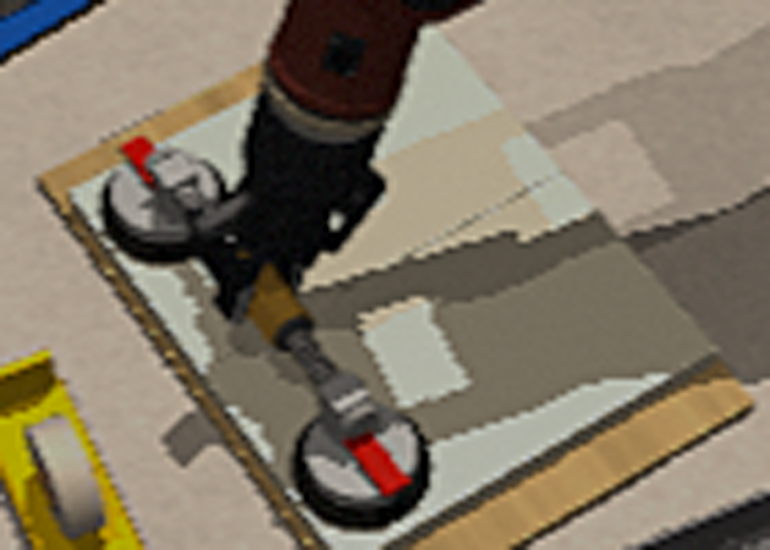

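The crop shows the seam nearly gone close to the puller and a hairline at the front (450,235). The wider opening and the 1 N m wrist torque suggest the stop may be reached. I test that with a short turn.

Request:
{"op": "servo_tool", "data": {"twist": [[-0.02,1,0],[-0.02,1,0],[0,0,0]], "offset": [[-0.077,0,-0.021],[-0.079,0,-0.012],[0,0,0]], "claw": [0,0,0]}}

```text
clock: 40.4
eef_pos: [0.6574, 0.0225, 0.069]
tcp_rot: [[-0.022, 0.995, 0.099], [1.0, 0.022, 0.002], [-0.0, 0.099, -0.995]]
ft_force: [-13.6, -0.3, 13.1]
opening: 0.34
gripper_force: 82.4
```

Run:
```python
from h import *
s=arm.read_state();print(s["wrist_torque"].round(2),s["opening"],s["gripper_force"])
def integ(g,conv,xl):
    u=np.arange(-.02,.0201,.0005);P=[conv(proj("scene",(.562+xl-.022*a,.021+.022*xl+a,.032))) for a in u]
    P=np.array(P,np.float32);v=cv2.remap(g,P[:,0].reshape(1,-1),P[:,1].reshape(1,-1),cv2.INTER_LINEAR)[0]
    b=np.median(v);return round(float(np.clip(1-v/b,0,1).sum()*.5),2),int(v.min()),int(b)
g=cv2.cvtColor(cv2.imread("pics/scene1.png"),cv2.COLOR_BGR2GRAY).astype(np.float32)
f=lambda p:((p-[170,80])*2.8)
n=cv2.cvtColor(arm.read_camera("scene"),cv2.COLOR_RGB2GRAY).astype(np.float32)
o=cv2.cvtColor(cv2.imread("pics/scene0.png"),cv2.COLOR_BGR2GRAY).astype(np.float32)
for xl in(-.09,-.08,-.07,-.06,-.05): print(xl,integ(o,lambda p:p,xl),integ(n,lambda p:p,xl))
```

```text
[-0.04  0.85 -0.1 ] 0.3400947892091833 82.42849141359329
-0.09 (3.3, 44, 156) (0.41, 160, 177)
-0.08 (2.67, 84, 156) (0.18, 170, 177)
-0.07 (3.5, 75, 156) (0.74, 151, 178)
-0.06 (3.45, 58, 155) (0.84, 145, 178)
-0.05 (8.19, 19, 124) (0.53, 148, 167)
```

Request:
{"op": "servo_tool", "data": {"twist": [[0,0,0],[0,0,0],[-0.02,1,0],[0,0,0],[0,0,0],[0,0,0],[0,0,0],[0,0,0]], "offset": [[0,0,0],[0,0,0],[-0.079,0,0],[0,0,1],[0,0,1],[0,0,1],[0,0,1],[0,0,0]], "claw": [0.55,0.55,0.55,0.55,0.55,0.55,0.55,0.55]}}

```text
clock: 41.25
eef_pos: [0.6576, 0.0222, 0.1731]
tcp_rot: [[-0.022, 1.0, 0.009], [1.0, 0.022, -0.001], [-0.001, 0.009, -1.0]]
ft_force: [1.2, -0.0, 0.2]
opening: 0.548
gripper_force: 0.0
```

```bash
cat > gap.py <<'E'
from h import *
t=arm.read_camera("top");s=arm.read_camera("scene")
old={"top":cv2.imread("pics/top0.png")[:,:,::-1],"scene":cv2.imread("pics/scene0.png")[:,:,::-1]}
def edge(n,im,side,z=.032):
    S=cv2.cvtColor(np.ascontiguousarray(im),cv2.COLOR_RGB2HSV)[...,1].astype(np.float32);r=[]
    u=np.arange(.150,.186,.0005)
    for xl in np.arange(-.12,.03,.005):
        P=np.array([proj(n,(.562+xl-.022*side*a,.021+.022*xl+side*a,z)) for a in u],np.float32)
        v=cv2.remap(S,P[:,:1].T.copy(),P[:,1:].T.copy(),cv2.INTER_LINEAR)[0]
        lo,hi=np.median(v[:10]),np.median(v[-14:])
        if hi-lo<30: continue
        i=np.argmax(v>(lo+hi)/2);r.append(u[i]*1000)
    return len(r),round(float(np.median(r)),2),round(float(np.mean(r)),2)
for n,im in(("top",t),("scene",s)):
    for sd in(1,-1): print(n,sd,edge(n,old[n],sd),edge(n,im,sd))
E
python3 gap.py
cat > top.py <<'E'
from h import *
import sys
a=arm.read_camera("scene");x,y=proj("scene",(.62,.021,.05)).astype(int)
cv2.imwrite("pics/%s.png"%sys.argv[1],cv2.resize(a[y-45:y+55,x-60:x+80,::-1],None,fx=5.5,fy=5.5,interpolation=cv2.INTER_CUBIC))
E
python3 top.py sl4
```

```text
top 1 (30, 168.0, 168.0) (30, 165.5, 165.6)
top -1 (30, 169.5, 169.53) (30, 167.0, 167.17)
scene 1 (30, 171.5, 171.23) (30, 170.25, 170.1)
scene -1 (30, 170.0, 169.87) (19, 168.0, 168.24)
```

View pics/sl4.png

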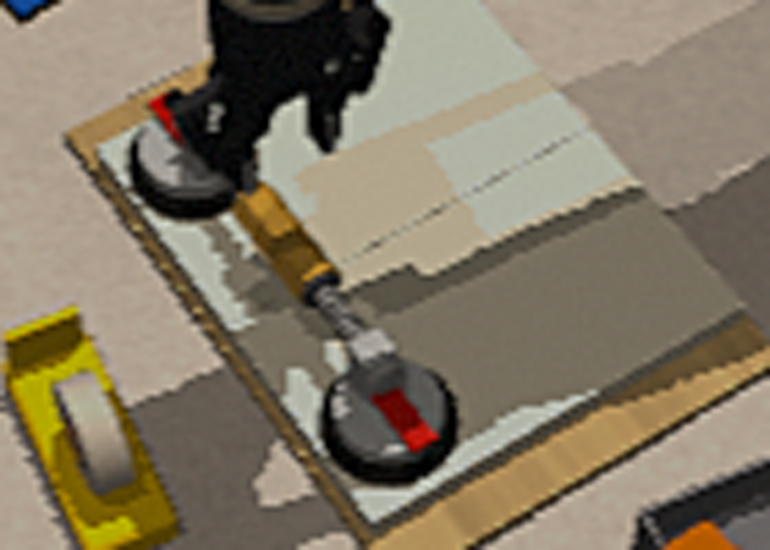

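The outer edges moved in about 4.8 mm in total and a faint seam line is left at (470,200). This fits the sleeve having started at 2π/3 and hit its stop. The last probing may have backed it off slightly, so I regrip upright and turn up to the stop at about +30°.

Request:
{"op": "servo_tool", "data": {"twist": [[0,0,0],[0,0,0],[0,0,0],[0,0,0],[0,0,0],[0,0,0]], "offset": [[-0.06,0,-1],[0,0,-1],[0,0,-1],[0,0,-1],[0,0,-0.2],[0,0,0]], "claw": [0.55,0.55,0.55,0.55,0.55,0.55]}}

```text
clock: 42.0
eef_pos: [0.6508, 0.0227, 0.0603]
tcp_rot: [[-0.022, 1.0, -0.005], [1.0, 0.022, 0.0], [0.0, -0.005, -1.0]]
ft_force: [0.3, -0.1, 0.5]
opening: 0.552
gripper_force: 0.0
```

Request:
{"op": "servo_tool", "data": {"twist": [[0,0,0],[0,0,0],[0,0,0],[0,0,0],[0,0,0]], "offset": [[0,0,0],[0,0,0],[0,0,0],[0,0,0],[0,0,0]], "claw": [0,0,0,0,0]}}

```text
clock: 42.5
eef_pos: [0.6555, 0.0226, 0.064]
tcp_rot: [[-0.022, 1.0, 0.007], [1.0, 0.022, 0.0], [-0.0, 0.007, -1.0]]
ft_force: [10.4, 1.2, -10.4]
opening: 0.36
gripper_force: 40.3
```

Request:
{"op": "servo_tool", "data": {"twist": [[-0.02,1,0],[-0.02,1,0],[-0.02,1,0],[0,0,0]], "offset": [[-0.079,0,0.004],[-0.079,0,0.012],[-0.077,0,0.021],[0,0,0]], "claw": [0,0,0,0]}}

```text
clock: 42.9
eef_pos: [0.6486, 0.0224, 0.0657]
tcp_rot: [[-0.022, 0.95, -0.31], [1.0, 0.021, -0.006], [0.0, -0.311, -0.951]]
ft_force: [-3.1, 0.9, 7.2]
opening: 0.337
gripper_force: 39.0
```

Request:
{"op": "servo_tool", "data": {"twist": [[-0.02,1,0],[-0.01,0.5,0],[0,0,0]], "offset": [[-0.074,0,0.029],[-0.037,0,0.017],[0,0,0]], "claw": [0,0,0]}}

```text
clock: 43.2
eef_pos: [0.645, 0.0224, 0.0664]
tcp_rot: [[-0.022, 0.891, -0.454], [1.0, 0.019, -0.009], [0.001, -0.454, -0.891]]
ft_force: [-2.7, -0.3, 3.0]
opening: 0.323
gripper_force: 40.3
```

Request:
{"op": "servo_tool", "data": {"twist": [[-0.01,0.5,0],[0,0,0]], "offset": [[-0.035,0,0.018],[0,0,0]], "claw": [0,0]}}

```text
clock: 43.4
eef_pos: [0.6442, 0.0224, 0.0674]
tcp_rot: [[-0.021, 0.866, -0.499], [1.0, 0.019, -0.01], [0.001, -0.499, -0.867]]
ft_force: [-2.4, -0.5, 6.5]
opening: 0.321
gripper_force: 41.4
```

The opening falls to 0.321 exactly at +30°. So the flats sit at 30° mod 60°, which is 6.81 rad, the stop. I release, return upright and rise.

Request:
{"op": "servo_tool", "data": {"twist": [[-0.01,0.4,0],[0,0,0],[0,0,0],[0,0,0],[0.02,-1,0],[0.02,-1,0],[0.02,-1,0],[0.02,-1,0],[0.02,-1,0],[0.01,-0.4,0]], "offset": [[-0.028,0,0.016],[0,0,0],[0,0,0],[0,0,0.04],[0.069,0,-0.04],[0.072,0,-0.032],[0.075,0,-0.025],[0.078,0,-0.016],[0.079,0,-0.008],[0.03,0,0]], "claw": [0,0,0.55,0.55,0.55,0.55,0.55,0.55,0.55,0.55]}}

```text
clock: 44.4
eef_pos: [0.6518, 0.0227, 0.0646]
tcp_rot: [[-0.022, 1.0, 0.005], [1.0, 0.022, 0.0], [-0.0, 0.005, -1.0]]
ft_force: [0.1, 0.3, -0.0]
opening: 0.548
gripper_force: 0.0
```

Request:
{"op": "servo_tool", "data": {"twist": [[0,0,0],[0,0,0],[0,0,0],[0,0,0],[0,0,0],[0,0,0]], "offset": [[0,0,0],[0,0,1],[0,0,1],[0,0,1],[0,0,1],[0,0,1]], "claw": [0.55,0.55,0.55,0.55,0.55,0.55]}}

```text
clock: 45.0
eef_pos: [0.6529, 0.0225, 0.19]
tcp_rot: [[-0.022, 1.0, -0.0], [1.0, 0.022, -0.0], [-0.0, -0.0, -1.0]]
ft_force: [0.0, -1.0, 0.2]
opening: 0.554
gripper_force: 0.0
```

```bash
python3 gap.py
cat > se.py <<'E'
from h import *
im=arm.read_camera("top");H=hsv(im)
m=(H[...,1]<70)&(H[...,2]>60);roi=np.zeros(m.shape,np.uint8)
blue=((H[...,0]>100)&(H[...,0]<125)&(H[...,1]>120)&(H[...,2]>40)).astype(np.uint8);blue[:,:335]=0;blue[:,395:]=0
b=cv2.boxPoints(cv2.minAreaRect(cv2.findNonZero(blue)));cv2.fillPoly(roi,[b.astype(np.int32)],1);roi=cv2.erode(roi,np.ones((3,3),np.uint8))
print("mat",rectz("top",blue>0,.004))
for st,c,mk in blobs(m&(roi>0),100): print(st,c,rectz("top",mk,.032))
print(arm.read_state()["joint_pos"].round(3),arm.read_state()["eef_pos"].round(4))
E
python3 se.py
```

```text
top 1 (30, 168.0, 168.0) (30, 165.5, 165.5)
top -1 (30, 169.5, 169.53) (30, 167.0, 167.18)
scene 1 (30, 171.5, 171.23) (30, 170.5, 170.18)
scene -1 (30, 170.0, 169.87) (10, 167.5, 162.7)
mat (array([ 0.5187033, -0.357048 ], dtype=float32), np.float32(0.35301805), np.float32(0.10287147), np.float32(0.12057662))
[349 193  20  87 758] [358.78759894 236.25593668] (array([ 0.5156493 , -0.34269562], dtype=float32), np.float32(0.3004489), np.float32(0.032248195), np.float32(0.102867484))
[-0.086  0.315  1.488 -0.     1.334 -0.108] [0.6544 0.0224 0.1914]
```

Request:
{"op": "servo_tool", "data": {"twist": [[0,0,-1],[0,0,-1],[0,0,-1],[0,0,-1],[0,0,-1],[0,0,-1],[0,0,-1],[0,0,-1],[0,0,-1],[0,0,-1]], "offset": [[-0.37,-1,0],[-0.37,-1,0],[-0.37,-1,0],[-0.37,-1,0],[-0.37,-1,0],[-0.37,-1,0],[-0.37,-1,0],[-0.37,-1,0],[-0.37,-1,0],[-0.37,-1,0]], "claw": [0.55,0.55,0.55,0.55,0.55,0.6,0.6,0.6,0.6,0.6]}}

```text
clock: 46.15
eef_pos: [0.5589, -0.2281, 0.1868]
tcp_rot: [[0.857, 0.515, -0.003], [0.515, -0.857, 0.001], [-0.001, -0.003, -1.0]]
ft_force: [0.4, 0.2, 0.5]
opening: 0.602
gripper_force: 0.0
```

Request:
{"op": "servo_tool", "data": {"twist": [[0,0,-1],[0,0,-1],[0,0,-1],[0,0,-1],[0,0,-0.23],[0,0,0],[0,0,0]], "offset": [[-0.37,-1,0],[-0.37,-1,0],[-0.37,-1,0],[-0.37,-1,0],[-0.36,-0.66,0],[0,0,-1],[0,0,0]], "claw": [0.6,0.6,0.6,0.6,0.6,0.6,0.6]}}

```text
clock: 46.85
eef_pos: [0.5113, -0.3427, 0.1586]
tcp_rot: [[0.995, 0.101, -0.006], [0.101, -0.995, 0.006], [-0.006, -0.006, -1.0]]
ft_force: [0.1, -0.2, -1.0]
opening: 0.603
gripper_force: 0.0
```

Run:
```python
from h import *
s=arm.read_state();print(s["joint_pos"].round(3))
# straightedge from the scene camera, unobstructed ends
im=arm.read_camera("scene");H=hsv(im)
x,y=proj("scene",(.516,-.344,.03)).astype(int)
cv2.imwrite("pics/se1.png",cv2.resize(im[y-50:y+50,x-70:x+70,::-1],None,fx=5.5,fy=5.5,interpolation=cv2.INTER_CUBIC))
```

```text
[-0.719  0.264  1.615  0.     1.271  0.751]
```

View pics/se1.png

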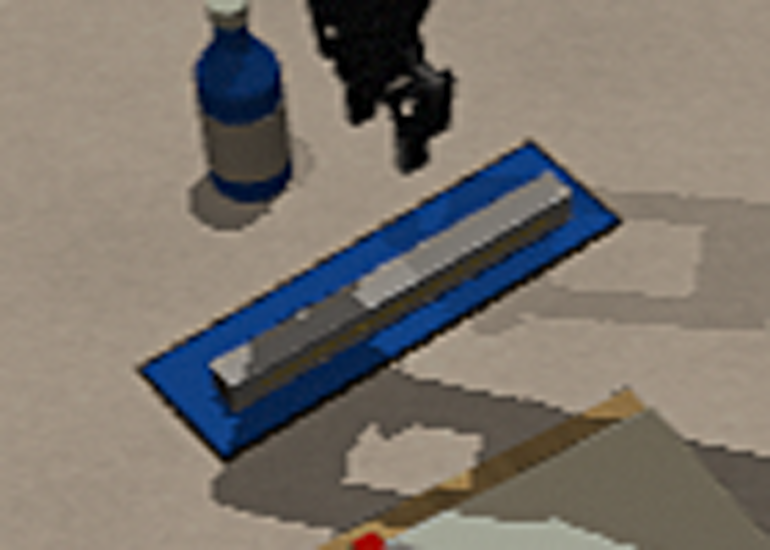

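The crop shows the straightedge undisturbed along the mat, from about (230,370) to (570,190). The open gripper hangs above it at z ≈ 0.16, well clear of the bottle.

Request:
{"op": "servo_tool", "data": {"twist": [[0,0,0],[0,0,0],[0,0,0],[0,0,0],[0,0,0],[0,0,0],[0,0,0],[0,0,0]], "offset": [[0.15,-0.03,-0.9],[0,0,-0.9],[0,0,-0.9],[0,0,-0.9],[0,0,-0.9],[0,0,-0.9],[0,0,-0.4],[0,0,0]], "claw": [0.6,0.6,0.6,0.6,0.6,0.6,0.6,0.6]}}

```text
clock: 47.7
eef_pos: [0.5169, -0.3434, 0.017]
tcp_rot: [[0.995, 0.103, -0.003], [0.103, -0.995, 0.002], [-0.002, -0.003, -1.0]]
ft_force: [0.5, 1.1, 0.0]
opening: 0.599
gripper_force: 0.0
```

Request:
{"op": "servo_tool", "data": {"twist": [[0,0,0],[0,0,0],[0,0,0],[0,0,0],[0,0,0]], "offset": [[0,0,0],[0,0,0],[0,0,0],[0,0,0],[0,0,0]], "claw": [0.6,0,0,0,0], "newtons": 60}}

```text
clock: 48.2
eef_pos: [0.5188, -0.3456, 0.0205]
tcp_rot: [[0.995, 0.102, 0.002], [0.102, -0.995, -0.002], [0.002, 0.002, -1.0]]
ft_force: [-0.2, 1.1, 6.9]
opening: 0.306
gripper_force: 61.4
```

Request:
{"op": "servo_tool", "data": {"twist": [[0,0,0],[0,0,0],[0,0,0],[0,0,0],[0,0,0],[0,0,0]], "offset": [[0,0,0.3],[0,0,0.7],[0,0,1],[0,0,1],[0,0,1],[0,0,0]], "claw": [0,0,0,0,0,0]}}

```text
clock: 48.8
eef_pos: [0.5201, -0.3467, 0.1241]
tcp_rot: [[0.995, 0.102, 0.007], [0.102, -0.995, -0.006], [0.006, 0.006, -1.0]]
ft_force: [0.7, -0.5, -2.3]
opening: 0.309
gripper_force: 60.5
```

Request:
{"op": "servo_tool", "data": {"twist": [[0,0,0],[0,0,0],[0,0,0],[0,0,0.5],[0,0,0.8],[0,0,0.8],[0,0,0.8],[0,0,0.8],[0,0,0.8],[0,0,0.8]], "offset": [[0,0,0.8],[0,0.4,0.8],[0,0.8,0.4],[0,0.8,0],[0,0.8,0],[0,0.8,0],[0,0.8,0],[0,0.8,0],[0,0.8,0],[0,0.8,0]], "claw": [0,0,0,0,0,0,0,0,0,0]}}

```text
clock: 49.8
eef_pos: [0.5165, -0.1727, 0.1666]
tcp_rot: [[0.788, 0.616, -0.002], [0.616, -0.788, 0.001], [-0.001, -0.003, -1.0]]
ft_force: [0.2, 0.6, -2.1]
opening: 0.307
gripper_force: 60.4
```

Request:
{"op": "servo_tool", "data": {"twist": [[0,0,0.8],[0,0,0.8],[0,0,0.8],[0,0,0.8],[0,0,0.8],[0,0,0.8],[0,0,0.8],[0,0,0.8],[0,0,0.8],[0,0,0.8]], "offset": [[0,0.8,0],[0,0.8,0],[-0.1,0.8,0],[-0.1,0.8,0],[-0.1,0.8,0],[-0.1,0.8,0],[-0.1,0.8,0],[0,0.8,0],[0,0.8,0],[0,0.5,0]], "claw": [0,0,0,0,0,0,0,0,0,0]}}

```text
clock: 50.8
eef_pos: [0.5036, 0.0198, 0.1667]
tcp_rot: [[0.068, 0.998, -0.003], [0.998, -0.068, 0.001], [0.001, -0.003, -1.0]]
ft_force: [0.8, 0.3, -1.4]
opening: 0.308
gripper_force: 60.4
```

Request:
{"op": "servo_tool", "data": {"twist": [[0,0,0.8],[0,0,0.13],[0,0,0],[0,0,0],[0,0,0]], "offset": [[0,0,0],[0,0,-0.5],[0,0,-0.5],[0,0,-0.5],[0,0,0]], "claw": [0,0,0,0,0]}}

```text
clock: 51.3
eef_pos: [0.5027, 0.0179, 0.1275]
tcp_rot: [[-0.021, 1.0, -0.006], [1.0, 0.021, 0.001], [0.001, -0.006, -1.0]]
ft_force: [-0.8, -1.0, -3.1]
opening: 0.309
gripper_force: 60.3
```

Request:
{"op": "servo_tool", "data": {"twist": [[0,0,0],[0,0,0],[0,0,0],[0,0,0],[0,0,0],[0,0,0],[0,0,0]], "offset": [[0.15,0.1,-0.7],[0,0,-0.7],[0,0,-0.7],[0,0,-0.5],[0,0,-0.2],[0,0,-0.15],[0,0,0]], "claw": [0,0,0,0,0,0,0]}}

```text
clock: 52.0
eef_pos: [0.5091, 0.0202, 0.0574]
tcp_rot: [[-0.021, 1.0, 0.0], [1.0, 0.021, 0.0], [0.0, 0.0, -1.0]]
ft_force: [-0.2, 0.5, -2.9]
opening: 0.309
gripper_force: 60.4
```

Run:
```python
from h import *
s=arm.read_state();print(s["ft_force"].round(1),s["eef_pos"].round(4))
im=arm.read_camera("scene")
x,y=proj("scene",(.507,.02,.05)).astype(int)
cv2.imwrite("pics/se2.png",cv2.resize(im[y-50:y+50,x-70:x+70,::-1],None,fx=5.5,fy=5.5,interpolation=cv2.INTER_CUBIC))
```

```text
[-0.2  0.5 -2.9] [0.5091 0.0202 0.0574]
```

View pics/se2.png

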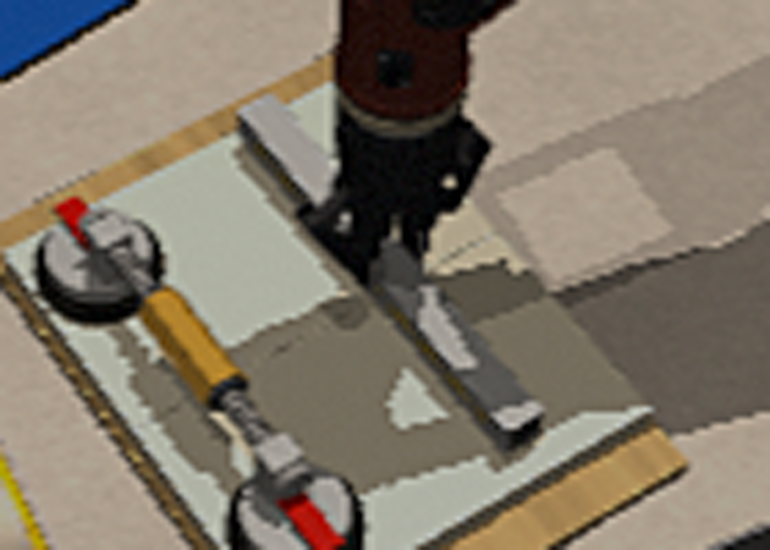

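The crop shows the straightedge square across the seam from (260,110) to (520,420), hovering a little above the sections, with the puller clear. I lower it slowly to contact.

Request:
{"op": "servo_tool", "data": {"twist": [[0,0,0],[0,0,0],[0,0,0],[0,0,0]], "offset": [[0,0,-0.15],[0,0,-0.13],[0,0,-0.08],[0,0,0]], "claw": [0,0,0,0]}}

```text
clock: 52.45
eef_pos: [0.5091, 0.0203, 0.0485]
tcp_rot: [[-0.022, 1.0, 0.0], [1.0, 0.022, -0.0], [-0.0, 0.0, -1.0]]
ft_force: [-0.4, -0.6, 0.1]
opening: 0.312
gripper_force: 60.7
```

Request:
{"op": "servo_tool", "data": {"twist": [[0,0,0],[0,0,0],[0,0,0],[0,0,0],[0,0,0],[0,0,0],[0,0,0],[0,0,0]], "offset": [[0,0,0],[0,0,0],[0,0,0],[0,0,0.5],[0,0,0.8],[0,0,1],[0,0,0.5],[0,0,0]], "claw": [0.6,0.6,0.6,0.6,0.6,0.6,0.6,0.6]}}

```text
clock: 53.25
eef_pos: [0.511, 0.0201, 0.1211]
tcp_rot: [[-0.022, 1.0, 0.005], [1.0, 0.022, -0.001], [-0.001, 0.005, -1.0]]
ft_force: [-0.5, -0.0, -0.2]
opening: 0.602
gripper_force: 0.0
```

Request:
{"op": "servo_tool", "data": {"twist": [[0,0,0],[0,0,0],[0,0,0],[0,0,0],[0,0,0],[0,0,0],[0,0,0],[0,0,0]], "offset": [[0,0.8,0],[0,0.8,0],[0,0.8,0],[0,0.8,0],[0,0.8,0],[0,0.4,0],[0,0,0],[0,0,0]], "claw": [0,0,0,0,0,0,0,0], "newtons": 30}}

```text
clock: 54.05
eef_pos: [0.5086, 0.1299, 0.1178]
tcp_rot: [[-0.022, 1.0, -0.001], [1.0, 0.022, -0.0], [-0.0, -0.001, -1.0]]
ft_force: [-0.0, 0.4, -0.2]
opening: -0.001
gripper_force: 0.0
```

```bash
cat > se2.py <<'E'
from h import *
for n in("scene","top"):
    im=arm.read_camera(n);H=hsv(im);g=H[...,2].astype(int)
    if n=="scene":
        x,y=proj("scene",(.507,.02,.05)).astype(int)
        cv2.imwrite("pics/se3.png",cv2.resize(im[y-50:y+50,x-70:x+70,::-1],None,fx=5.5,fy=5.5,interpolation=cv2.INTER_CUBIC))
E
python3 se2.py
```

```text
(no output)
```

View pics/se3.png

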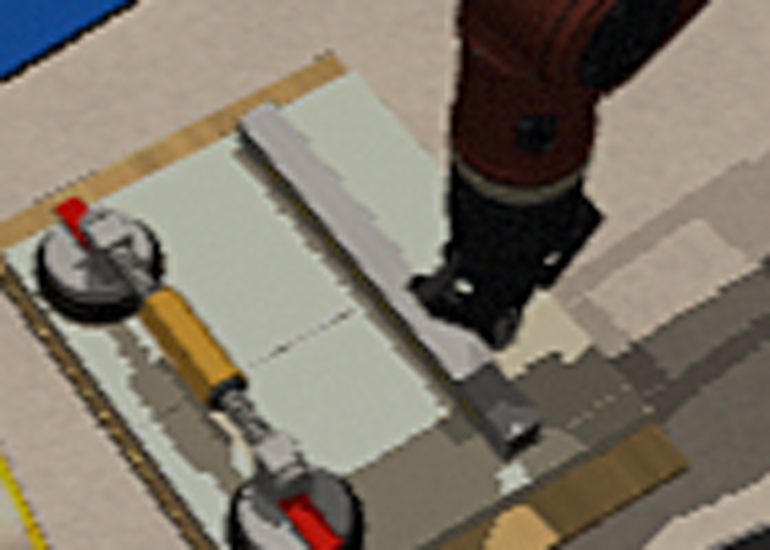

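The crop shows the straightedge lying flat across the seam with the closed fingers above its left end at (490,330). Now I press the left end.

Request:
{"op": "servo_tool", "data": {"twist": [[0,0,0],[0,0,0],[0,0,0],[0,0,0],[0,0,0]], "offset": [[-0.08,0,-0.8],[0,0,-0.7],[0,0,-0.4],[0,0,-0.15],[0,0,0]], "claw": [0,0,0,0,0]}}

```text
clock: 54.65
eef_pos: [0.5068, 0.1299, 0.0668]
tcp_rot: [[-0.021, 1.0, -0.001], [1.0, 0.021, -0.0], [-0.0, -0.001, -1.0]]
ft_force: [-0.2, 0.5, -0.3]
opening: 0.002
gripper_force: 0.0
```

Request:
{"op": "servo_tool", "data": {"twist": [[0,0,0],[0,0,0],[0,0,0]], "offset": [[0,0,-0.15],[0,0,-0.1],[0,0,0]], "claw": [0,0,0]}}

```text
clock: 54.95
eef_pos: [0.507, 0.1303, 0.0608]
tcp_rot: [[-0.022, 1.0, 0.0], [1.0, 0.022, 0.0], [0.0, 0.0, -1.0]]
ft_force: [0.6, 0.4, 0.1]
opening: -0.001
gripper_force: 0.0
```

Request:
{"op": "servo_tool", "data": {"twist": [[0,0,0],[0,0,0],[0,0,0],[0,0,0]], "offset": [[0,0,-0.1],[0,0,-0.05],[0,0,0],[0,0,0]], "claw": [0,0,0,0]}}

```text
clock: 55.35
eef_pos: [0.5076, 0.1304, 0.06]
tcp_rot: [[-0.022, 1.0, 0.001], [1.0, 0.022, -0.0], [-0.0, 0.001, -1.0]]
ft_force: [-9.3, -1.2, 20.4]
opening: 0.001
gripper_force: 10.6
```

Request:
{"op": "servo_tool", "data": {"twist": [[0,0,0],[0,0,0],[0,0,0],[0,0,0]], "offset": [[0,0,0],[0,0,0.4],[0,0,0.8],[0,0,0.8]], "claw": [0,0,0,0]}}

```text
clock: 55.75
eef_pos: [0.5067, 0.1303, 0.1075]
tcp_rot: [[-0.022, 1.0, -0.001], [1.0, 0.022, 0.0], [0.0, -0.001, -1.0]]
ft_force: [0.2, -0.3, 0.4]
opening: -0.001
gripper_force: 0.0
```

Request:
{"op": "servo_tool", "data": {"twist": [[0,0,0],[0,0,0],[0,0,0],[0,0,0],[0,0,0],[0,0,0],[0,0,0],[0,0,0],[0,0,0],[0,0,0]], "offset": [[0,-0.9,0],[0,-1,0],[0,-1,0],[0,-1,0],[0.2,-1,0],[0,-1,0],[0,-1,0],[0,-1,0],[0,-0.9,0],[0,0,0]], "claw": [0,0,0,0,0,0,0,0,0,0]}}

```text
clock: 56.75
eef_pos: [0.5123, -0.0921, 0.1075]
tcp_rot: [[-0.019, 1.0, 0.001], [1.0, 0.019, -0.001], [-0.001, 0.001, -1.0]]
ft_force: [1.4, 0.2, 0.0]
opening: -0.004
gripper_force: 0.0
```

Request:
{"op": "servo_tool", "data": {"twist": [[0,0,0],[0,0,0],[0,0,0],[0,0,0]], "offset": [[0,0,-0.8],[0,0,-0.7],[0,0,-0.2],[0,0,0]], "claw": [0,0,0,0]}}

```text
clock: 57.15
eef_pos: [0.5112, -0.0888, 0.0638]
tcp_rot: [[-0.022, 1.0, -0.002], [1.0, 0.022, 0.001], [0.001, -0.002, -1.0]]
ft_force: [-0.6, 0.9, 0.3]
opening: 0.003
gripper_force: 0.0
```

Request:
{"op": "servo_tool", "data": {"twist": [[0,0,0],[0,0,0],[0,0,0],[0,0,0],[0,0,0]], "offset": [[0,0,-0.1],[0,0,-0.1],[0,0,-0.07],[0,0,0],[0,0,0]], "claw": [0,0,0,0,0]}}

```text
clock: 57.65
eef_pos: [0.5129, -0.0897, 0.06]
tcp_rot: [[-0.022, 1.0, 0.002], [1.0, 0.022, -0.0], [-0.0, 0.002, -1.0]]
ft_force: [-4.2, 2.2, 12.7]
opening: -0.0
gripper_force: 6.2
```

Request:
{"op": "servo_tool", "data": {"twist": [[0,0,0],[0,0,0],[0,0,0],[0,0,0],[0,0,0],[0,0,0]], "offset": [[0,0,-0.05],[0,0,0],[0,0,0],[0,0,0.5],[0,0,0.9],[0,0,1]], "claw": [0,0,0,0,0,0]}}

```text
clock: 58.25
eef_pos: [0.5116, -0.0896, 0.1172]
tcp_rot: [[-0.022, 1.0, -0.001], [1.0, 0.022, 0.0], [0.0, -0.001, -1.0]]
ft_force: [0.7, 0.0, 0.1]
opening: -0.001
gripper_force: 0.0
```

Request:
{"op": "servo_tool", "data": {"twist": [[0,0,0],[0,0,0],[0,0,0],[0,0,0],[0,0,0],[0,0,0]], "offset": [[0,0.9,0],[0,1,0],[-0.1,1,0],[0,1,0],[0,0.5,0],[0,0,0]], "claw": [0.6,0.6,0.6,0.6,0.6,0.6]}}

```text
clock: 58.85
eef_pos: [0.5097, 0.0214, 0.117]
tcp_rot: [[-0.024, 1.0, 0.001], [1.0, 0.024, 0.0], [-0.0, 0.001, -1.0]]
ft_force: [0.8, 0.7, -0.2]
opening: 0.601
gripper_force: 0.0
```

```bash
python3 - <<'E'
from h import *
print(arm.read_state()["eef_pos"].round(4))
im=arm.read_camera("scene");H=hsv(im);s,v=H[...,1].astype(int),H[...,2].astype(int)
# bright end faces/edges: profile of value across the straightedge near both ends (x world)
for y in(-.11,-.08,.12,.15):
    pr=[]
    for x in np.arange(.47,.545,.004):
        p=np.round(proj("scene",(x,y,.06))).astype(int);pr.append((int(v[p[1],p[0]]),int(s[p[1],p[0]])))
    print(y,pr)
E
python3 top.py se4
```

```text
[0.5097 0.0214 0.117 ]
-0.11 [(177, 23), (177, 26), (176, 25), (177, 26), (177, 24), (177, 26), (180, 28), (162, 20), (155, 18), (159, 19), (160, 16), (159, 19), (158, 21), (170, 14), (40, 19), (49, 16), (75, 41), (102, 63), (113, 59)]
-0.08 [(16, 64), (14, 18), (22, 12), (30, 17), (26, 29), (35, 22), (26, 10), (35, 22), (31, 16), (24, 21), (7, 73), (52, 15), (177, 19), (176, 16), (138, 6), (65, 157), (63, 85), (107, 50), (151, 30)]
0.12 [(116, 51), (116, 53), (115, 55), (117, 54), (117, 54), (110, 53), (95, 24), (87, 21), (82, 19), (129, 18), (169, 18), (175, 13), (138, 6), (52, 69), (52, 64), (104, 51), (114, 60), (143, 29), (182, 20)]
0.15 [(116, 53), (115, 51), (116, 51), (116, 55), (116, 53), (111, 37), (92, 11), (86, 12), (90, 20), (87, 18), (88, 17), (90, 17), (63, 16), (54, 66), (69, 30), (69, 30), (120, 53), (119, 54), (117, 52)]
```

View pics/se4.png

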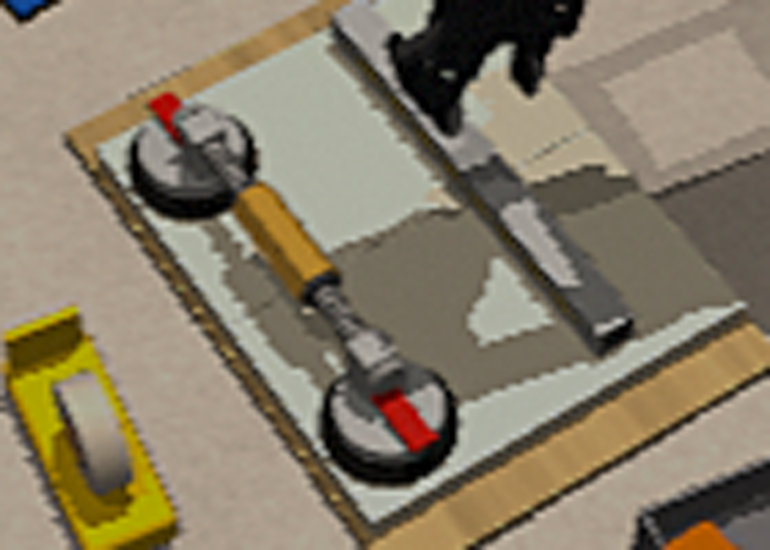

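The crop shows the straightedge still flat and square across the joint, from (350,20) to (610,335), and the dispenser in place. I pick it up for the return.

Request:
{"op": "servo_tool", "data": {"twist": [[0,0,0],[0,0,0],[0,0,0],[0,0,0],[0,0,0],[0,0,0],[0,0,0],[0,0,0],[0,0,0],[0,0,0]], "offset": [[-0.08,-0.05,-0.8],[0,0,-0.8],[0,0,-0.7],[0,0,-0.45],[0,0,0],[0,0,0],[0,0,0],[0,0,0],[0,0,0],[0,0,0]], "claw": [0.6,0.6,0.6,0.6,0.6,0.6,0,0,0,0], "newtons": 60}}

```text
clock: 59.95
eef_pos: [0.5086, 0.0188, 0.0492]
tcp_rot: [[-0.022, 1.0, 0.003], [1.0, 0.022, -0.001], [-0.001, 0.003, -1.0]]
ft_force: [-0.8, -0.9, 6.4]
opening: 0.311
gripper_force: 60.1
```

Request:
{"op": "servo_tool", "data": {"twist": [[0,0,0],[0,0,0],[0,0,0],[0,0,0],[0,0,0],[0,0,0],[0,0,0]], "offset": [[0,0,0.3],[0,0,0.8],[0,0,1],[0,0,1],[0,0,1],[0,0,0.5],[0,0,0]], "claw": [0,0,0,0,0,0,0]}}

```text
clock: 60.65
eef_pos: [0.5087, 0.019, 0.1648]
tcp_rot: [[-0.022, 1.0, 0.004], [1.0, 0.022, -0.0], [-0.0, 0.004, -1.0]]
ft_force: [0.3, 0.1, -2.7]
opening: 0.306
gripper_force: 59.5
```

Request:
{"op": "servo_tool", "data": {"twist": [[0,0,-0.8],[0,0,-1],[0,0,-1],[0,0,-1],[0,0,-1],[0,0,-1],[0,0,-1],[0,0,-1],[0,0,-1],[0,0,-1]], "offset": [[0,-0.4,0],[0,-0.8,0],[0,-0.8,0],[0,-0.8,0],[0,-0.8,0],[0,-0.8,0],[0,-0.8,0],[0,-0.8,0],[0,-0.8,0],[0,-0.8,0]], "claw": [0,0,0,0,0,0,0,0,0,0]}}

```text
clock: 61.65
eef_pos: [0.5062, -0.1712, 0.1606]
tcp_rot: [[0.846, 0.533, -0.003], [0.533, -0.846, 0.002], [-0.002, -0.003, -1.0]]
ft_force: [-0.2, -0.2, -3.1]
opening: 0.308
gripper_force: 59.5
```

Request:
{"op": "servo_tool", "data": {"twist": [[0,0,-1],[0,0,-1],[0,0,-1],[0,0,-1],[0,0,-0.26],[0,0,0],[0,0,0],[0,0,0],[0,0,0],[0,0,0]], "offset": [[0.1,-0.8,0],[0.1,-0.8,0],[0.1,-0.8,0],[0.1,-0.8,0],[0,-0.8,0],[0,-0.8,0],[0,-0.8,0],[0,-0.8,0],[0,-0.8,0],[0,0,0]], "claw": [0,0,0,0,0,0,0,0,0,0]}}

```text
clock: 62.65
eef_pos: [0.5171, -0.3542, 0.1628]
tcp_rot: [[0.993, 0.118, 0.0], [0.118, -0.993, -0.001], [0.0, 0.001, -1.0]]
ft_force: [0.5, 0.1, -2.4]
opening: 0.304
gripper_force: 59.6
```

Request:
{"op": "servo_tool", "data": {"twist": [[0,0,0],[0,0,0],[0,0,0],[0,0,0],[0,0,0],[0,0,0],[0,0,0],[0,0,0],[0,0,0]], "offset": [[0,-0.1,-0.9],[0,0,-0.9],[0,0,-0.9],[0,0,-0.9],[0,0,-0.9],[0,0,-0.5],[0,0,-0.3],[0,0,0],[0,0,0]], "claw": [0,0,0,0,0,0,0,0,0]}}

```text
clock: 63.55
eef_pos: [0.5181, -0.354, 0.0313]
tcp_rot: [[0.993, 0.12, 0.001], [0.12, -0.993, -0.001], [0.001, 0.001, -1.0]]
ft_force: [-0.4, -0.6, -2.5]
opening: 0.31
gripper_force: 59.6
```

Request:
{"op": "servo_tool", "data": {"twist": [[0,0,0],[0,0,0],[0,0,0],[0,0,0],[0,0,0]], "offset": [[0,0,-0.2],[0,0,-0.15],[0,0,-0.07],[0,0,0],[0,0,0]], "claw": [0,0,0,0,0]}}

```text
clock: 64.05
eef_pos: [0.5178, -0.3538, 0.0213]
tcp_rot: [[0.993, 0.12, 0.001], [0.12, -0.993, -0.001], [0.001, 0.001, -1.0]]
ft_force: [-2.4, 1.5, 5.1]
opening: 0.308
gripper_force: 60.5
```

Contact with the mat. I release, rise clear and check.

Request:
{"op": "servo_tool", "data": {"twist": [[0,0,0],[0,0,0],[0,0,0],[0,0,0],[0,0,0],[0,0,0],[0,0,0],[0,0,0],[0,0,0],[0,0,0]], "offset": [[0,0,0],[0,0,0],[0,0,0],[0,0,0.5],[0,0,0.8],[0,0,1],[0,0,1],[0,0,1],[0,0,1],[0,0,1]], "claw": [0.6,0.6,0.6,0.6,0.6,0.6,0.6,0.6,0.6,0.6]}}

```text
clock: 65.05
eef_pos: [0.5175, -0.3535, 0.1795]
tcp_rot: [[0.993, 0.12, 0.001], [0.12, -0.993, -0.001], [0.001, 0.001, -1.0]]
ft_force: [-0.1, 0.0, 1.2]
opening: 0.602
gripper_force: 0.0
```

Request:
{"op": "servo_tool", "data": {"twist": [[0,0,0],[0,0,0],[0,0,0],[0,0,0],[0,0,0],[0,0,0],[0,0,0]], "offset": [[0,1,0],[0,1,0],[0,1,0],[0,1,0],[0,1,0],[0,1,0],[0,0,0]], "claw": [0.6,0.6,0.6,0.6,0.6,0.6,0.6]}}

```text
clock: 65.75
eef_pos: [0.5176, -0.2008, 0.1782]
tcp_rot: [[0.992, 0.123, 0.001], [0.123, -0.992, 0.001], [0.001, -0.001, -1.0]]
ft_force: [-0.1, -1.0, 0.2]
opening: 0.602
gripper_force: 0.0
```

```bash
python3 se.py
python3 - <<'E'
from h import *
im=arm.read_camera("scene");H=hsv(im);h,s,v=[H[...,i].astype(int) for i in range(3)]
for st,c,mk in blobs((h>6)&(h<16)&(s>190)&(v>60),10): print("or",st,c.round(1),onz("scene",c,.02).round(3))
for st,c,mk in blobs((h>24)&(h<34)&(s>170)&(v>60),25): print("yel",st,c.round(1))
E
```

```text
mat (array([ 0.5184849, -0.3572656], dtype=float32), np.float32(0.35318044), np.float32(0.10279715), np.float32(0.12002635))
[349 187  10  14 107] [353.97196262 192.87850467] (array([ 0.66333157, -0.3287048 ], dtype=float32), np.float32(0.04679444), np.float32(0.031333443), np.float32(0.022821307))
[357 232  12  40 310] [362.4483871  253.40645161] (array([ 0.45990804, -0.35311598], dtype=float32), np.float32(0.13371132), np.float32(0.031803403), np.float32(0.12011683))
[-0.515  0.099  1.765 -0.     1.276  0.934] [ 0.5177 -0.2024  0.1783]
or [323 249  17  15 132] [331. 256.] [0.537 0.31  0.02 ]
or [345 249  12  12  61] [350.9 254.9] [0.48  0.341 0.02 ]
or [361 250  12   8  32] [366.2 253.2] [0.434 0.363 0.02 ]
or [365 255  13  12  52] [371.2 260.7] [0.437 0.392 0.02 ]
yel [204 216  21  21 126] [212.  225.2]
yel [216 236  17  18  89] [225.6 246.8]
```

```bash
cat > se3.py <<'E'
from h import *
for n in("scene","top"):
    im=arm.read_camera(n);H=hsv(im);h,s,v=[H[...,i].astype(int) for i in range(3)]
    # profile along the mat's long axis through straightedge, at height .032
    c,sn=np.cos(.12),np.sin(.12)
    for w in(0,.004,.008):
        out=""
        for a in np.arange(-.18,.181,.005):
            p=np.round(proj(n,(.5185+c*a-sn*w,-.357+sn*a+c*w,.032))).astype(int);out+="#" if s[p[1],p[0]]<90 else "."
        print(n,w,out)
    for a in(-.1,.05,.1):
        out=""
        for w in np.arange(-.05,.051,.0025):
            p=np.round(proj(n,(.5185+c*a-sn*w,-.357+sn*a+c*w,.032))).astype(int);out+="#" if s[p[1],p[0]]<90 else "."
        print(n,"across",a,out)
E
python3 se3.py
```

```text
scene 0 ####...####.##########.#################################################.
scene 0.004 ####....###.#####.####.################################################..
scene 0.008 ###.....####.#....######################################################.
scene across -0.1 #####..####........####..#########..##...
scene across 0.05 ########..........##############....#....
scene across 0.1 #########........################..###...
top 0 #...........#########################.......................#############
top 0.004 #..........#########################.........................############
top 0.008 #..........########################...........................###########
top across -0.1 ###...............##############.........
top across 0.05 ##.......................................
top across 0.1 ###......................................
```

Request:
{"op": "servo_tool", "data": {"twist": [[0,0,0],[0,0,0],[0,0,0],[0,0,0],[0,0,0],[0,0,0],[0,0,0],[0,0,0]], "offset": [[-0.3,1,0.3],[-0.3,1,0.3],[0,1,0.3],[0,1,0],[0,1,0],[0,1,0],[0,1,0],[0,0,0]], "claw": [0.6,0.6,0.6,0.6,0.6,0.6,0.6,0.6]}}

```text
clock: 66.75
eef_pos: [0.5026, -0.0271, 0.2]
tcp_rot: [[0.993, 0.121, 0.0], [0.121, -0.993, 0.001], [0.0, -0.001, -1.0]]
ft_force: [-0.4, 0.5, 0.7]
opening: 0.605
gripper_force: 0.0
```

```bash
python3 se.py; python3 se3.py
```

```text
mat (array([ 0.518643  , -0.35712132], dtype=float32), np.float32(0.3528817), np.float32(0.10300037), np.float32(0.120561))
[349 187  20  85 735] [358.81088435 228.98095238] (array([ 0.5404835, -0.3442772], dtype=float32), np.float32(0.2958193), np.float32(0.030042993), np.float32(0.12011719))
[-0.213 -0.048  1.873 -0.     1.316  1.237] [ 0.5027 -0.0283  0.2   ]
scene 0 ####.......#############################################################.
scene 0.004 ####.......############################################################..
scene 0.008 ###........#############################################################.
scene across -0.1 ########..........################..##...
scene across 0.05 ########..........##############..###....
scene across 0.1 #########........################..###...
top 0 #...........#############################################################
top 0.004 #..........##############################################################
top 0.008 #..........##############################################################
top across -0.1 ###...............##############.........
top across 0.05 ##.................#############.........
top across 0.1 ##................##############.........
```

```bash
python3 -c "
from cell import arm
print(arm.sign_off())"
```

```text
the job is handed in; nothing more can be done
None
```

I handed the job in at about 67 s, with no verdict shown: the three packers I found are in the tub, the sleeve is at what I judged to be its stop (a faint seam line still shows), both ends of the straightedge were pressed, and it is back on the mat about 25 mm along and 10 mm sideways from the middle, apparently knocked after I set it down but within the limits.

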